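Burnish and weight a taped joint on a washer cover

ROBOT

A 6-joint arm with a two-finger parallel gripper is mounted at the origin on the work surface. World frame = base frame: x ahead of the robot, y to its left, z up, the work surface at z = 0. Lengths are in m, angles in rad, forces in N, time in s.
With the tool pointing down it reaches from about 0.225 to 0.725 m from the base axis. Payload 3.1 kg.
Tool frame: the origin (TCP) lies where the fingers leave the gripper's body, on its centre line; the fingertips stand 73 mm ahead of it and the grasp point (between the pads) lies 54 mm ahead of it; z points along the fingers, y is the line along which they close (so a half turn about z gives the same grasp; the last joint's range is limited). The gripper opens to 85 mm and grips with 20 to 120 N. Pads are 22 mm wide; open, the fingers measure 114 mm over their backs; the gripper's body (76 mm by 85 mm) begins 54 mm behind the grasp point. The pads swing forward as they close: fully open they stand 13 mm farther back than shut.
Start: joints at [1.132, 0.048, 0.099, 1.622, 0, 1.443], TCP at [0.161, 0.5, 0.304] pointing down, gripper open.
Joint ranges: [-2.91, 2.91], [-0.99, 1.94], [-1.21, 1.42], [-2.12, 2.29], [-1.49, 1.47], [-3.14, 3.14]. Speed limits (rad/s): [2.79, 2.79, 3.14, 3.14, 3.14, 3.14].

INTERFACE

Orientations are given as a unit quaternion [w, x, y, z].
In Python, from plant import env, viewer gives the robot as it stands. The module is installed in compiled form; this text tells all that it offers.
- The arm moves only by the tool move_arm, never from a script. Its argument "motion" is a list that holds one entry, the list of rows, each a list of 7 numbers: the shift along the tool's x, y, z in cm, then the turn, a rotation vector about the tool's x, y, z in degrees, then the finger opening in cm, from 0 to 8.54. In form: [[[dx, dy, dz, rx, ry, rz, hand], ...]]. A call has 1 to 10 rows; each row shifts and turns the commanded pose from where the row before left it, along the tool's axes as they then stand; what a row does not reach is not made up. A row lasts 1/12 s, in which the tool goes at most 41.7 mm and 7.16 degrees, less where a joint would pass 70% of its speed; a pose out of reach is approached as far as the arm can. A call is refused whole if a number of a shift passes 4.17 or a number of a turn 7.16, either way. A call with a gripper value outside its range is refused whole. The fingers move at their own pace and stop on an object; "squeeze" is the grip in N (left out, the last holds). Time passes only in rows, so rows that do not move let the fingers close. It gives the time, the measured TCP pose, the force, the opening and the grip force at its end, in the units of the state.
- env.read_state(): the state, without advancing time (a new reading comes with each control period).
- viewer.get_image(name): name is "scene" or "side" or "wrist"; returns a dict with "img" (420x560x3 uint8, blue, green, red), "vertical_fov" (degrees; the focal length in pixels is half the picture's height over the tangent of half this angle, whatever the lens; pixels are square), "cx", "cy" (the principal point, pixels), "rvec" (rotation vector, rad) and "tvec" (3), from world to camera coordinates, as OpenCV has them; the wrist camera has in their place "hand_eye" (4x4, takes a point from camera to tool coordinates, whose origin is the TCP and whose axes are the flange's). Camera axes: x right, y down, z forward; pixel columns grow to the right and rows downward; lengths in m; the calibration is good to about 2 mm. A picture is of the moment at which its call begins: read the wrist's pose just before it. There is no depth.
- env.hand_in(): hands the job in; it is judged then, once.
The state is a dict: "time_s": time; "qpos": joint angles; "qd": joint speeds; "effort": joint torques, N m; "eef_pos": TCP position; "tcp_rot": TCP orientation; "ft_force": force on the tool from outside, world axes, zero at the start; "wrist_torque": the same for the moment, N m; "opening": finger opening in m; "grip_force": force on a finger pad.
Only numpy, scipy, OpenCV 4.12 (cv2) and the standard library are available. Lean on these libraries where they do the work, as an engineer would, in place of code of your own. Each camera call takes 0.05 s, during which the arm holds its last target. There are 200 camera calls.

TASK

Finish the taped joint on the washing machine cover: put the straightedge that lies on it into the caddy's trough, then take the burnisher from its socket and, pressing lightly, run its sprung nose slowly (about 3 cm per second) along the middle of the aluminium tape in one steady pass, from the orange-tabbed end round the corner to the other end, and hang it back upright in its socket. After that lay every weight from the bin flat on the tape, each centred on it and lengthwise along it, and leave the other things on the table where they are.

Things in the scene. Friction and masses are not known exactly. Their poses are not given: they have to be found in the camera images.
- cover: white washer cover, 300 x 300 mm, fixed, rim 15 mm high, 3 mm thick; origin: centre of its underside, z up. Inside, a dark damping sheet 270 x 270 mm (flat top at z = 7 mm) has an L-shaped joint under flush aluminium tape 24 mm wide. The tape's centre line runs from (x -75, y 120) mm, the orange-tabbed end, straight to the corner (-75, -65), then straight to the other end (110, -65)
- seam_start (a point): the orange-tabbed end of the tape: on its centre line, at the sheet's top surface; axes as the cover
- seam_corner (a point): the corner of the L of the tape: on its centre line, at the sheet's top surface
- seam_end (a point): the other end of the tape: on its centre line, at the sheet's top surface
- burnisher: burnisher 110 mm long, 0.12 kg; z axis from nose to top, origin at the relaxed nose's lowest point. Slippery white ball nose 12 mm across on a sprung stem (travel 8 mm, 0.4 N plus 0.4 N per mm); round shank 20 mm across, z 32 to 52; steel collar 40 mm across, z 52 to 57; square orange grip 22 mm wide, flats facing x and y, z 57 to 96 (hold here); black head 29 mm across above it
- nose (a point): lowest point of the burnisher's sprung nose; moves up to 8 mm into the burnisher when pressed
- caddy: grey tool caddy, 270 x 110 mm, fixed; origin: centre of its underside, x along it. An open trough at its -x part and a black upright socket at its +x end
- trough (a point): centre of the trough's floor, 5 mm above the table; the trough is 195 mm long inside (caddy's x) and 100 mm wide (y), its walls rise 17 mm above the floor
- socket (a point): centre of the socket's mouth, 85 mm above the table; round hole 30 mm across, outside 48 mm, open down to 5 mm above the table. The burnisher hangs in it upright by its collar, its origin then 52 mm below this point
- straightedge: wooden straightedge, 150 x 28 x 16 mm, lying across the tape on the cover at the start; origin: centre of its underside, x along its length, z up
- bin: yellow bin with two by two compartments, 240 x 170 mm, fixed; origin: centre of its underside. Walls 4 mm, 26 mm high, floor 4 mm thick; each compartment about 114 x 79 mm inside, centred at x +-58, y +-41 mm
- weight1: blue steel hold-down weight about 0.4 kg, a bar 75 x 34 x 20 mm with an upright steel fin on top, 40 mm long, 12 mm thick, from 20 to 50 mm above the underside (grip the fin); origin: centre of the underside, x along bar and fin, z up. In one of the bin's compartments at the start, or absent
- weight2: blue steel hold-down weight about 0.4 kg, a bar 75 x 34 x 20 mm with an upright steel fin on top, 40 mm long, 12 mm thick, from 20 to 50 mm above the underside (grip the fin); origin: centre of the underside, x along bar and fin, z up. In one of the bin's compartments at the start, or absent
- weight3: blue steel hold-down weight about 0.4 kg, a bar 75 x 34 x 20 mm with an upright steel fin on top, 40 mm long, 12 mm thick, from 20 to 50 mm above the underside (grip the fin); origin: centre of the underside, x along bar and fin, z up. In one of the bin's compartments at the start, or absent
- weight4: blue steel hold-down weight about 0.4 kg, a bar 75 x 34 x 20 mm with an upright steel fin on top, 40 mm long, 12 mm thick, from 20 to 50 mm above the underside (grip the fin); origin: centre of the underside, x along bar and fin, z up. In one of the bin's compartments at the start, or absent
- tape_roll: bystander: roll of aluminium tape, 96 mm across, 50 mm high; origin: centre of its underside
- screwdriver: bystander: red screwdriver lying down, origin on its underside
- spray_can: bystander: green spray can, 60 mm across, 170 mm high; origin: centre of its underside
- screw_jar: bystander: clear jar with blue cap, 70 mm across, 85 mm high; origin: centre of its underside
- mug: bystander: blue mug, 80 mm across, 90 mm high; origin: centre of its underside
- detergent: bystander: orange detergent bottle, 100 mm across, 240 mm high; origin: centre of its underside
- wrench: bystander: steel wrench lying down; origin: centre of its underside
Not all that is in view belongs to the job. What is shaped like the weight1 but purple or yellow is not meant.

How it is judged:
By the outcome, as a careful person would: the job done as asked, in the order asked, and still so for the second after the job is handed in, with the robot touching nothing.
Of weight1, weight2, weight3, weight4 only 2 to 4 are there at a start; the rules pass over those that are not, and their reading is None.
At some moment in a run one of weight1, weight2, weight3, weight4, straightedge may be knocked a few centimetres aside while the robot is not near it.
Once in a run the grip may slacken for a moment while it holds something.
It also fails if it takes over 210 s, if anything falls off the work surface, if the arm or the gripper's body presses on something with over 40 N, if the wrist force passes 120 N, or if a joint passes its speed limit or range.

## Working session

There is one attempt and no reset: what is moved stays moved. The work goes in short steps, Python scripts to look and compute and a tool call to move; the robot and the scene stay as the last step left them, time stands still between calls to the robot, and variables do not carry over. Pictures are saved under pics/ and viewed, at most 14 in all, crops included, and the job is handed in when it is done.

Besides the shell and the picture viewer there is one more tool, called after "Call:" as name(argument=value, ...) on one line, values as JSON. move_arm: Moves the arm, as the interface text tells. Its arguments: {"type":"object","properties":{"motion":{"type":"array","items":{"type":"array","items":{"type":"array","items":{"type":"number"}}}},"squeeze":{"type":"number"}},"required":["motion"]}

```bash
mkdir -p pics; ls
cat > h.py <<'E'
import numpy as np, cv2
from plant import env, viewer
from scipy.spatial.transform import Rotation as R
def snap(name, fn=None):
    s=env.read_state(); d=viewer.get_image(name)
    if fn: cv2.imwrite('pics/'+fn,d['img'])
    return s,d
def cam(s,d):
    f=d['img'].shape[0]/2/np.tan(np.radians(d['vertical_fov'])/2)
    K=np.array([[f,0,d['cx']],[0,f,d['cy']],[0,0,1]])
    if 'hand_eye' in d:
        q=s['tcp_rot']; T=np.eye(4);T[:3,:3]=R.from_quat([q[1],q[2],q[3],q[0]]).as_matrix();T[:3,3]=s['eef_pos']
        M=np.linalg.inv(T@np.array(d['hand_eye']))
    else:
        M=np.eye(4);M[:3,:3]=cv2.Rodrigues(np.array(d['rvec'],float))[0];M[:3,3]=np.ravel(d['tvec'])
    return K,M
def unproj(s,d,uv,z):
    K,M=cam(s,d);W=np.linalg.inv(M);out=[]
    for (u,v) in uv:
        r=W[:3,:3]@np.linalg.inv(K)@[u,v,1];o=W[:3,3];out.append(o+r*(z-o[2])/r[2])
    return np.array(out)
def proj(s,d,P):
    K,M=cam(s,d);p=(M[:3,:3]@np.array(P,float).T).T+M[:3,3];p=(K@p.T).T;return p[:,:2]/p[:,2:]
E
python3 - <<'E'
from h import *
for n in['scene','side','wrist']:
    s,d=snap(n,n+'0.png');print(n,{k:v for k,v in d.items() if k!='img'})
print(s)
a=[cv2.imread(f'pics/{n}0.png') for n in['scene','side','wrist']]
E
```

```text
pics
scene {'vertical_fov': 54.24361943269682, 'cx': 278.5958267014455, 'cy': 208.83530089836722, 'rvec': array([ 2.04855683,  0.701998  , -0.38380246]), 'tvec': array([-0.41083361, -0.10263683,  1.73169934])}
side {'vertical_fov': 43.48513321648319, 'cx': 274.83092561604786, 'cy': 213.1087849854593, 'rvec': array([ 0.4302547 , -2.61652405,  1.38418751]), 'tvec': array([0.49162419, 0.14404009, 1.40977317])}
wrist {'vertical_fov': 59.073127739456176, 'cx': 280.1890993541241, 'cy': 209.29476869956127, 'hand_eye': array([[ 8.93944122e-04, -9.66252153e-01, -2.57596541e-01,
         6.39304644e-02],
       [ 9.99999471e-01,  7.32524850e-04,  7.22602619e-04,
         1.53412765e-04],
       [-5.09520468e-04, -2.57597050e-01,  9.66252296e-01,
        -6.96978971e-02],
       [ 0.00000000e+00,  0.00000000e+00,  0.00000000e+00,
         1.00000000e+00]])}
{'time_s': 0.1, 'qpos': array([1.13222654e+00, 4.86367353e-02, 9.77992973e-02, 1.62202491e+00,
       2.99841001e-05, 1.44300458e+00]), 'qd': array([ 0.00045163, -0.00114865,  0.00344363,  0.00160531,  0.00089264,
       -0.00018736]), 'effort': array([ 2.39939116e-03, -3.39853227e+01,  3.20934856e+01,  1.58426544e-02,
       -1.27214139e-04,  1.11049772e-05]), 'eef_pos': array([0.16037664, 0.49948978, 0.30287732]), 'tcp_rot': array([-3.03029539e-04,  1.54764377e-01,  9.87950869e-01, -9.87678259e-04]), 'ft_force': array([ 0.75533267, -0.55673383, -0.48179415]), 'wrist_torque': array([0.024724  , 0.05728058, 0.01194371]), 'grip_force': 0.0, 'opening': 0.08514851526071726}
```

View pics/scene0.png

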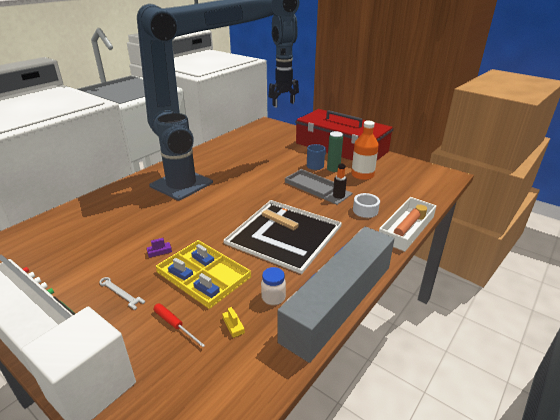

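View pics/side0.png

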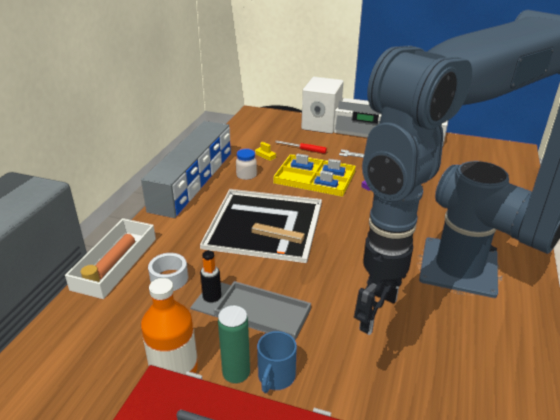

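Scene: the cover is at (283,235) with the straightedge at (280,218). The caddy and burnisher are at (320,185), and the bin is at (203,273). Three blue weights sit at (181,268), (203,255) and (206,285). The purple (158,246) and yellow (233,322) look-alikes lie outside the bin and are not meant. I'll enlarge to confirm.

Run:
```python
import cv2
a=cv2.imread('pics/scene0.png')[125:335,145:405]
cv2.imwrite('pics/c1.png',cv2.resize(a,None,fx=2.8,fy=2.8,interpolation=cv2.INTER_CUBIC))
from h import *
s,d=snap('scene')
print(unproj(s,d,[(272,201),(341,226),(305,270),(224,239)],.015).round(3))
print(unproj(s,d,[(155,268),(201,242),(250,274),(210,306)],.026).round(3))
s,d=snap('side')
print(unproj(s,d,[(228,192),(321,197),(303,261),(205,249)],.015).round(3))
print(unproj(s,d,[(286,156),(355,165),(347,192),(274,177)],.026).round(3))
```

```text
[[ 0.401  0.112  0.015]
 [ 0.699  0.13   0.015]
 [ 0.732 -0.141  0.015]
 [ 0.426 -0.179  0.015]]
[[ 0.374 -0.423  0.026]
 [ 0.388 -0.248  0.026]
 [ 0.619 -0.267  0.026]
 [ 0.619 -0.43   0.026]]
[[ 0.721 -0.129  0.015]
 [ 0.431 -0.197  0.015]
 [ 0.396  0.127  0.015]
 [ 0.666  0.164  0.015]]
[[ 0.613 -0.403  0.026]
 [ 0.367 -0.417  0.026]
 [ 0.356 -0.235  0.026]
 [ 0.606 -0.249  0.026]]
```

View pics/c1.png

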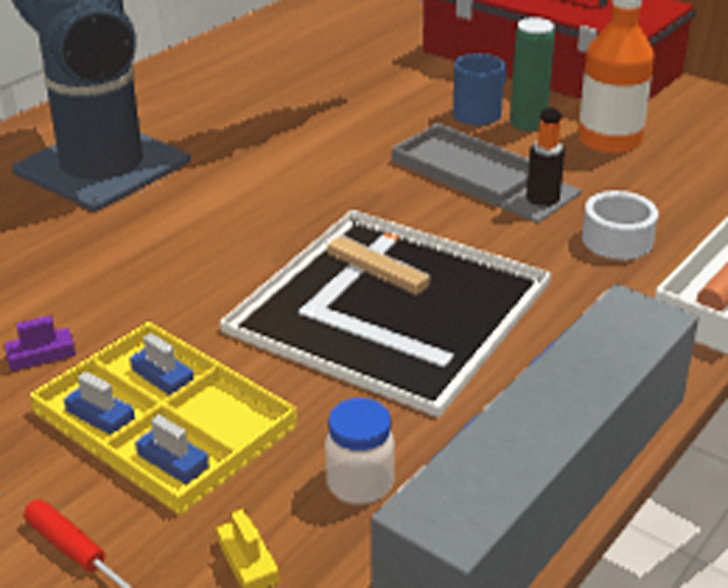

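Call:
move_arm(motion=[[[0,0,-2.5,0,0,-6,8.5],[0,0,-2.5,0,0,-6,8.5],[0,0,-2.5,0,0,-6,8.5],[-2.2,-3.3,0,0,0,0,8.5],[-2.2,-3.3,0,0,0,0,8.5],[-2.2,-3.3,0,0,0,0,8.5],[-2.2,-3.3,0,0,0,0,8.5],[-2.2,-3.3,0,0,0,0,8.5],[-2.2,-3.3,0,0,0,0,8.5],[-2.2,-3.3,0,0,0,0,8.5]]])

```text
time_s: 1.08
eef_pos: [0.3158, 0.2677, 0.379]
tcp_rot: [0.0, -0.002, 1.0, 0.0]
ft_force: [1.1, 0.4, 0.6]
opening: 0.0851
grip_force: 0.0
```

Call:
move_arm(motion=[[[-2.2,-3.3,0,0,0,0,8.5],[-2.2,-3.3,0,0,0,0,8.5],[-2.2,-3.3,0,0,0,0,8.5],[-2.2,-3.3,0,0,0,0,8.5],[-2.2,-3.3,0,0,0,0,8.5],[-2.2,-3.3,0,0,0,0,8.5],[-2.2,-3.3,0,0,0,0,8.5],[0,0,0,0,0,0,8.5],[0,0,0,0,0,0,8.5],[0,0,0,0,0,0,8.5]]])

```text
time_s: 1.92
eef_pos: [0.4698, 0.039, 0.3787]
tcp_rot: [-0.001, -0.001, 1.0, 0.0]
ft_force: [0.6, 0.8, 0.1]
opening: 0.0851
grip_force: 0.0
```

Run:
```python
from h import *
s,d=snap('wrist','w1.png');print(s['eef_pos'],s['tcp_rot'],s['qpos'])
np.savez('w1.npz',pos=s['eef_pos'],q=s['tcp_rot'])
cv2.imwrite('pics/w1b.png',cv2.resize(d['img'],None,fx=1.42,fy=1.42,interpolation=cv2.INTER_CUBIC))
print(unproj(s,d,[(0,0),(560,0),(560,420),(0,420)],0).round(3))
```

```text
[0.46980779 0.03896236 0.37873668] [-5.64065197e-04 -1.32964151e-03  9.99998897e-01  3.45072798e-04] [-5.99713005e-02 -5.67998493e-02  1.45455976e-01  1.77422044e+00
  6.19737037e-04 -6.26309469e-02]
[[ 0.29  -0.266  0.   ]
 [ 0.288  0.344  0.   ]
 [ 0.846  0.454  0.   ]
 [ 0.847 -0.372  0.   ]]
```

View pics/w1b.png

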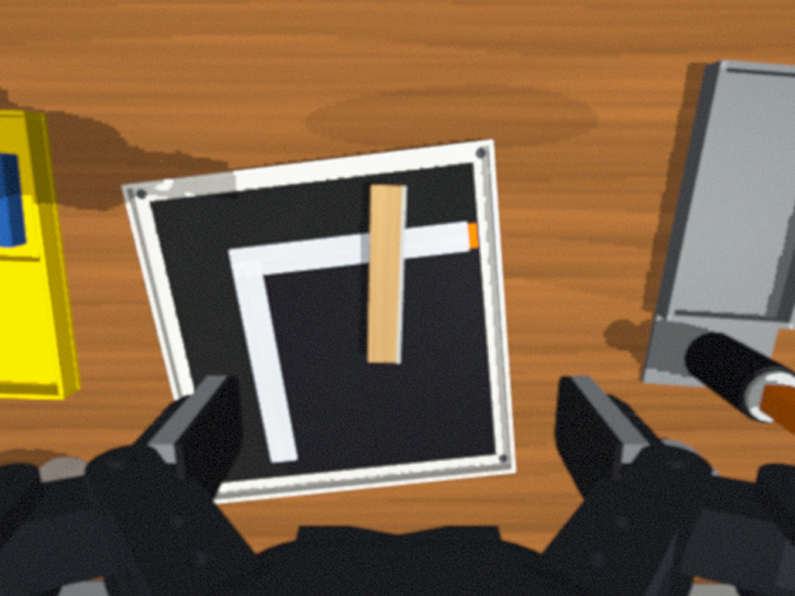

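The wrist view shows the cover with rim corners at (123,186), (494,141) and (515,472). The tape corner is at about (247,262), its orange end at (480,236) and its other end at (284,461). The straightedge is centred at about (385,274). The trough is upper right, and the burnisher is at about (740,375).

```bash
cat >> h.py <<'E'
from scipy.optimize import least_squares
def fit2(s,d,P,uv,x0=(.55,0,0)):
    """fit planar pose (x,y,yaw) of model points P (local, m) to pixels"""
    P=np.array(P,float);uv=np.array(uv,float)
    def f(p):
        c,q=np.cos(p[2]),np.sin(p[2]);W=np.c_[p[0]+c*P[:,0]-q*P[:,1],p[1]+q*P[:,0]+c*P[:,1],P[:,2]]
        return (proj(s,d,W)-uv).ravel()
    r=least_squares(f,x0,loss='soft_l1');return r.x,r.fun.reshape(-1,2)
E
python3 - <<'E'
from h import *
z=np.load('w1.npz');s={'eef_pos':z['pos'],'tcp_rot':z['q']};_,d=snap('wrist')
uv=np.array([(123,186),(494,141),(515,472),(247,262),(480,236),(284,461)])/1.42
P=[(-.15,-.15,.015),(-.15,.15,.015),(.15,.15,.015),(-.075,-.065,.007),(-.075,.12,.007),(.11,-.065,.007)]
x,r=fit2(s,d,P,uv);print('cover',x,np.degrees(x[2]));print(r.round(2))
x3,r=fit2(s,d,P[3:],uv[3:]);print('tape only',x3,r.round(2))
print(unproj(s,d,uv[3:],.007).round(4))
# segment wood by hue inside the sheet
hsv=cv2.cvtColor(d['img'],cv2.COLOR_BGR2HSV);m=cv2.inRange(hsv,(8,60,90),(25,200,255))
roi=np.zeros_like(m);roi[120:262,245:295]=255;m&=roi
c=max(cv2.findContours(m,0,2)[0],key=cv2.contourArea);rc=cv2.minAreaRect(c);b=cv2.boxPoints(rc);print('wood px',b.round(1))
print(unproj(s,d,b,.023).round(4),unproj(s,d,[rc[0]],.023))
w=np.array([(370,185),(405,186),(400,363),(367,362)])/1.42;print(unproj(s,d,w,.023).round(4))
# caddy corners: trough rim
c=np.array([(642,381),(720,62)])/1.42;print('caddy',unproj(s,d,c,.005).round(3),unproj(s,d,c,.022).round(3))
E
```

```text
cover [ 0.55968365 -0.01564517  0.1199032 ] 6.869947292300993
[[ -0.11  -0.27]
 [  0.27  -0.29]
 [  1.13   0.53]
 [  0.03   0.35]
 [-11.75   0.97]
 [  0.14  -4.76]]
tape only [ 0.55938635 -0.01492525  0.11902336] [[  0.66   0.06]
 [-11.08   0.8 ]
 [  0.59  -4.98]]
[[ 0.4926 -0.0892  0.007 ]
 [ 0.4697  0.1085  0.007 ]
 [ 0.6838 -0.0676  0.007 ]]
wood px [[255.1 254.9]
 [259.4 128.6]
 [282.3 129.3]
 [278.  255.6]]
[[0.5769 0.0089 0.023 ]
 [0.4252 0.0159 0.023 ]
 [0.426  0.0415 0.023 ]
 [0.5779 0.037  0.023 ]] [[0.49813219 0.02595061 0.023     ]]
[[0.4271 0.0171 0.023 ]
 [0.4278 0.0448 0.023 ]
 [0.5779 0.0416 0.023 ]
 [0.577  0.013  0.023 ]]
caddy [[0.602 0.262 0.005]
 [0.333 0.29  0.005]] [[0.595 0.254 0.022]
 [0.336 0.281 0.022]]
```

Call:
move_arm(motion=[[[-3.2,-1.1,2,0,0,1.8,6],[0,0,3.8,0,0,0,6],[0,0,3.8,0,0,0,6],[0,0,3.8,0,0,0,6],[0,0,3.8,0,0,0,6],[0,0,3.5,0,0,0,6],[0,0,3,0,0,0,6],[0,0,2,0,0,0,6],[0,0,2,0,0,0,6],[0,0,0,0,0,0,6]]])

```text
time_s: 2.85
eef_pos: [0.4981, 0.0298, 0.0974]
tcp_rot: [-0.004, 0.013, 1.0, 0.0]
ft_force: [-1.3, 0.4, -0.6]
opening: 0.0599
grip_force: 0.0
```

Run:
```python
from h import *
s,d=snap('wrist');print(s['eef_pos'],s['ft_force'],s['opening'])
hsv=cv2.cvtColor(d['img'],cv2.COLOR_BGR2HSV);m=cv2.inRange(hsv,(8,60,90),(25,200,255))
cv2.imwrite('pics/w2.png',d['img'])
```

```text
[0.49814929 0.02984297 0.0973965 ] [-1.26583327  0.37331734 -0.62977384] 0.05987530484284952
```

View pics/w2.png

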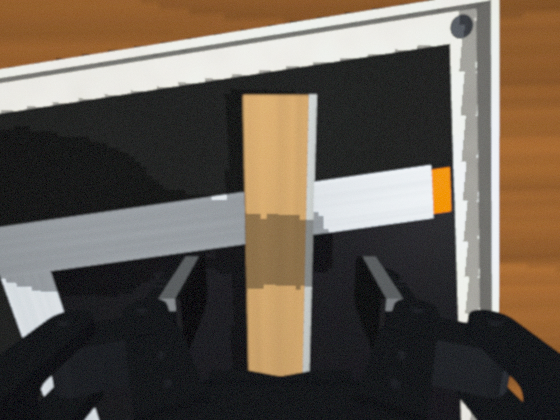

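The straightedge (245–318 px across) sits between the fingers (180 and 380 px). Next I descend, grip and lift.

Call:
move_arm(motion=[[[0,0,0.7,0,0,0,6],[0,0,0.7,0,0,0,6],[0,0,0,0,0,0,2],[0,0,0,0,0,0,1],[0,0,0,0,0,0,1],[0,0,0,0,0,0,1],[0,0,0,0,0,0,1],[0,0,0,0,0,0,1],[0,0,-1,0,0,0,1],[0,0,-2,0,0,0,1]]], squeeze=50)

```text
time_s: 3.73
eef_pos: [0.4995, 0.0281, 0.1154]
tcp_rot: [-0.004, 0.014, 1.0, 0.0]
ft_force: [-0.2, 0.0, -1.1]
opening: 0.0261
grip_force: 49.7
```

Call:
move_arm(motion=[[[0,0,-3,0,0,0,1],[0,0,-3,0,0,0,1],[0,0,-3.5,0,0,0,1],[0,0,-3.5,0,0,0,1],[0,0,-3.5,0,0,0,1],[0,0,-3.5,0,0,0,1],[0,0,-3.5,0,0,0,1],[0,0,-3,0,0,0,1],[0,0,0,0,0,0,1]]])

```text
time_s: 4.48
eef_pos: [0.5032, 0.0278, 0.3907]
tcp_rot: [0.006, 0.014, 1.0, -0.0]
ft_force: [0.2, -0.0, 0.0]
opening: 0.0258
grip_force: 49.7
```

Call:
move_arm(motion=[[[0.7,3.3,0,0,0,0,1],[0.7,3.3,0,0,0,0,1],[0.7,3.3,0,0,0,0,1],[0.7,3.3,0,0,0,0,1],[0.7,3.3,0,0,0,0,1],[0.7,3.3,0,0,0,0,1],[0.7,3.3,0,0,0,0,1],[0.7,3.3,0,0,0,0,1],[0.7,3.3,0,0,0,0,1],[0,0,0,0,0,0,1]]])

```text
time_s: 5.32
eef_pos: [0.4455, 0.3315, 0.3814]
tcp_rot: [-0.002, 0.011, 1.0, 0.001]
ft_force: [0.2, -0.7, -0.7]
opening: 0.0262
grip_force: 49.8
```

Run:
```python
from h import *
s,d=snap('wrist','w3.png');print(s['eef_pos'],s['tcp_rot'],s['qd'].round(3))
np.savez('w3.npz',pos=s['eef_pos'],q=s['tcp_rot'])
cv2.imwrite('pics/w3b.png',cv2.resize(d['img'],None,fx=1.42,fy=1.42,interpolation=cv2.INTER_CUBIC))
```

```text
[0.44553369 0.33150131 0.38140518] [-0.0015692   0.01095395  0.99993819  0.00108379] [-0.069 -0.028 -0.027  0.031 -0.084 -0.066]
```

View pics/w3b.png

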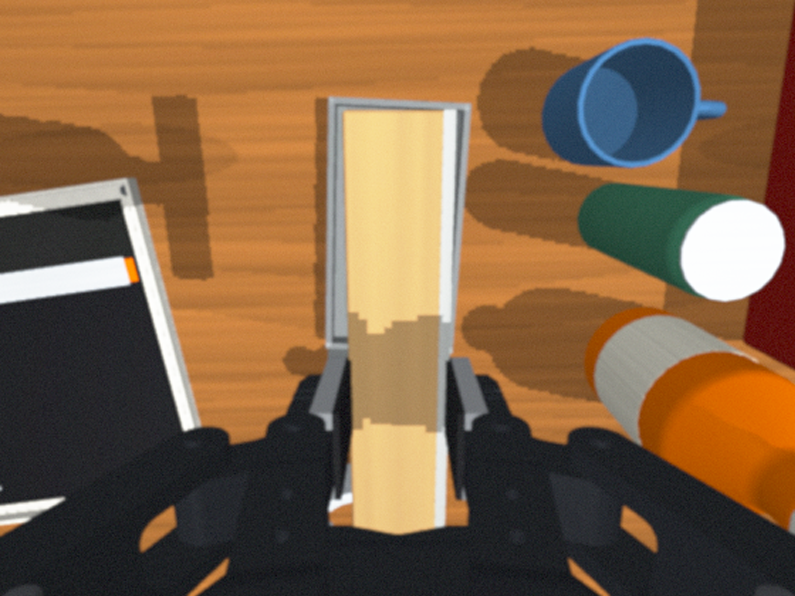

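The trough's rim corners are at (330,97) and (470,103), and its dividing wall is near (326,348)–(453,350). The straightedge is held over it.

Run:
```python
from h import *
z=np.load('w3.npz');s={'eef_pos':z['pos'],'tcp_rot':z['q']};t,d=snap('wrist');print(t['eef_pos'])
uv=np.array([(330,97),(470,103),(326,348),(455,350)])/1.42
print(unproj(s,d,uv,.022).round(4))
x,r=fit2(s,d,[(-.135,-.055,.022),(-.135,.055,.022)],uv[:2],(.47,.32,-.05));print(x,np.degrees(x[2]),r)
```

```text
[0.4462522  0.32908514 0.38162705]
[[0.3351 0.2827 0.022 ]
 [0.3417 0.3901 0.022 ]
 [0.539  0.2683 0.022 ]
 [0.5433 0.3799 0.022 ]]
[ 0.47318734  0.32823765 -0.06068109] -3.476770378760482 [[-1.10201064 -0.00423782]
 [ 1.11260936  0.05288924]]
```

Call:
move_arm(motion=[[[0.9,0,0,0,0,2,1],[0,0,3.8,0,0,0,1],[0,0,3.8,0,0,0,1],[0,0,3.8,0,0,0,1],[0,0,3.8,0,0,0,1],[0,0,3.8,0,0,0,1],[0,0,3.5,0,0,0,1],[0,0,3,0,0,0,1],[0,0,2,0,0,0,1],[0,0,0,0,0,0,1]]])

```text
time_s: 6.25
eef_pos: [0.4351, 0.3231, 0.1017]
tcp_rot: [-0.005, 0.033, 0.999, -0.003]
ft_force: [-0.9, -1.1, -0.7]
opening: 0.0261
grip_force: 49.8
```

Run:
```python
from h import *
s,d=snap('wrist','w4.png');print(s['eef_pos'],s['ft_force'],s['opening'])
x,r=0,0
```

```text
[0.43505542 0.32314823 0.10168078] [-0.88813807 -1.10426452 -0.74288186] 0.02610321893750073
```

View pics/w4.png

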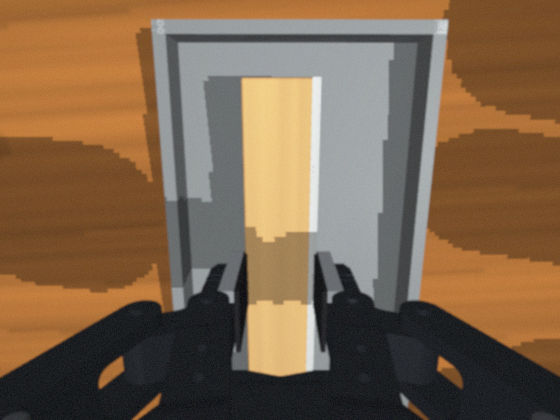

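Call:
move_arm(motion=[[[0,0.6,0.5,0,0,0,1],[0,0,0.8,0,0,0,1],[0,0,0.5,0,0,0,1],[0,0,0,0,0,0,1],[0,0,0,0,0,0,1]]])

```text
time_s: 6.72
eef_pos: [0.4391, 0.333, 0.0903]
tcp_rot: [0.0, 0.031, 1.0, 0.0]
ft_force: [0.5, -1.0, -0.7]
opening: 0.0264
grip_force: 49.8
```

Call:
move_arm(motion=[[[0,0,0.4,0,0,0,1],[0,0,0.3,0,0,0,1],[0,0,0,0,0,0,1],[0,0,0,0,0,0,1]]])

```text
time_s: 7.05
eef_pos: [0.4398, 0.3335, 0.087]
tcp_rot: [0.002, 0.031, 1.0, 0.001]
ft_force: [-4.1, -2.7, 14.6]
opening: 0.0263
grip_force: 51.4
```

Call:
move_arm(motion=[[[0,0,-0.2,0,0,0,1.5],[0,0,0,0,0,0,4.2],[0,0,0,0,0,0,4.2],[0,0,0,0,0,0,4.2],[0,0,-1.5,0,0,0,4.2],[0,0,-2.5,0,0,0,4.2],[0,0,-3.8,0,0,0,6],[0,0,-3.8,0,0,0,6],[0,0,-3.8,0,0,0,6],[0,0,-3.8,0,0,0,6]]])

```text
time_s: 7.88
eef_pos: [0.4385, 0.3326, 0.2779]
tcp_rot: [-0.0, 0.031, 1.0, -0.0]
ft_force: [2.1, 1.0, -0.4]
opening: 0.06
grip_force: 0.0
```

Call:
move_arm(motion=[[[0,0,-3.8,0,0,0,6],[0,0,-3.8,0,0,0,6],[0,0,-3,0,0,0,6],[0,0,0,0,0,0,6],[0,0,0,0,0,0,6]]])

```text
time_s: 8.3
eef_pos: [0.4397, 0.3333, 0.3852]
tcp_rot: [0.002, 0.031, 1.0, 0.001]
ft_force: [0.1, -0.2, -1.3]
opening: 0.0597
grip_force: 0.0
```

Run:
```python
from h import *
s,d=snap('wrist','w5.png');print(s['eef_pos'],s['tcp_rot'],s['opening'])
np.savez('w5.npz',pos=s['eef_pos'],q=s['tcp_rot'])
d['img'];_,e=snap('side','s5.png')
c=cv2.resize(e['img'][235:350,140:340],(560,322),interpolation=cv2.INTER_CUBIC)
cv2.imwrite('pics/v5.png',cv2.resize(np.vstack([d['img'],c]),(452,599)))
```

```text
[0.43972183 0.33334408 0.38520738] [0.00215735 0.03148566 0.99950097 0.00134634] 0.059682633404889836
```

View pics/v5.png

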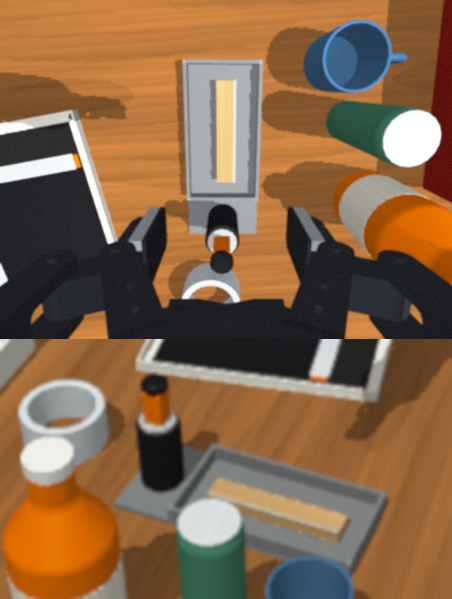

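The straightedge lies in the trough. In the wrist view the burnisher head is at about (274,322).

Run:
```python
from h import *
z=np.load('w5.npz');s={'eef_pos':z['pos'],'tcp_rot':z['q']};t,d=snap('wrist','w6.png')
k=560/452
print('head',unproj(s,d,[(221.5*k,260*k)],.143),'rim',unproj(s,d,[(221.5*k,238*k)],.088))
x=.473;y=.328
u,v=185,240
cv2.imwrite('pics/w6c.png',cv2.resize(d['img'][240:350,200:350],None,fx=5,fy=5,interpolation=cv2.INTER_CUBIC))
uv=np.array([(184,60),(263,60),(188,232),(256,233)])*k
print(unproj(s,d,uv[:2],.022).round(4),unproj(s,d,uv[2:],.005).round(4))
```

```text
head [[0.57050968 0.32052272 0.143     ]] rim [[0.57132258 0.31984155 0.088     ]]
[[0.3357 0.2835 0.022 ]
 [0.3423 0.391  0.022 ]] [[0.6012 0.2615 0.005 ]
 [0.6102 0.3735 0.005 ]]
```

View pics/w6c.png

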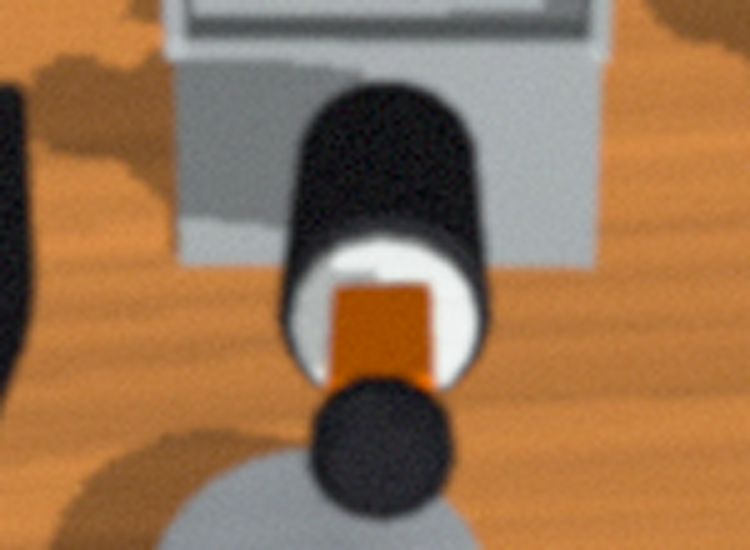

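The crop shows the grip's flats square to the image axes. The head centre is at wrist pixel (276.4,329.4) and the collar centre at about (277,303.5).

Run:
```python
from h import *
z=np.load('w5.npz');s={'eef_pos':z['pos'],'tcp_rot':z['q']};t,d=snap('wrist')
for p,zz in [((276.4,329.4),.143),((276.8,303.5),.090),((276.3,297),.090)]: print(unproj(s,d,[p],zz).round(4))
print(proj(s,d,[(.575,.32,.143),(.575,.32,.09)]))
# collar circle by white mask ellipse
hsv=cv2.cvtColor(d['img'],cv2.COLOR_BGR2HSV)[275:330,245:310];m=cv2.inRange(hsv,(0,0,190),(180,40,255))
ys,xs=np.nonzero(m);print(xs.min()+245,xs.max()+245,ys.min()+275,ys.max()+275)
print(t['eef_pos'],t['tcp_rot'])
```

```text
[[0.5785 0.3219 0.143 ]]
[[0.5808 0.3218 0.09  ]]
[[0.5729 0.3218 0.09  ]]
[[274.18857014 326.31731786]
 [274.77151047 298.78953802]]
263 294 289 317
[0.43864837 0.33272011 0.3805742 ] [-0.0016143   0.03149871  0.99950198 -0.00101229]
```

Call:
move_arm(motion=[[[-2.6,-0.1,2,0,0,0,6],[-2.6,-0.1,2,0,0,0,6],[-2.6,-0.1,2,0,0,0,6],[-2.6,-0.1,2,0,0,0,6],[0,0,0,0,0,0,6],[0,0,0,0,0,0,6],[0,0,0,0,0,0,6],[0,0,0,0,0,0,6],[0,0,0,0,0,0,6]]])

```text
time_s: 9.25
eef_pos: [0.5418, 0.3229, 0.3049]
tcp_rot: [0.001, 0.031, 1.0, 0.001]
ft_force: [1.1, -1.1, 0.2]
opening: 0.0601
grip_force: 0.0
```

Run:
```python
from h import *
s,d=snap('wrist','w7.png');print(s['eef_pos'],s['tcp_rot'])
np.savez('w7.npz',pos=s['eef_pos'],q=s['tcp_rot'])
print(proj(s,d,[(.578,.321,.143),(.578,.321,.09)]))
print(env.read_state()['eef_pos'])
cv2.imwrite('pics/w7c.png',cv2.resize(d['img'][100:400,180:380],None,fx=2,fy=2,interpolation=cv2.INTER_CUBIC))
```

```text
[0.54183046 0.32287911 0.30486647] [1.15733384e-03 3.09409749e-02 9.99520316e-01 6.73649560e-04]
[[280.27672777 263.81490854]
 [280.11638551 237.5561688 ]]
[0.54190236 0.32288962 0.30489864]
```

View pics/w7c.png

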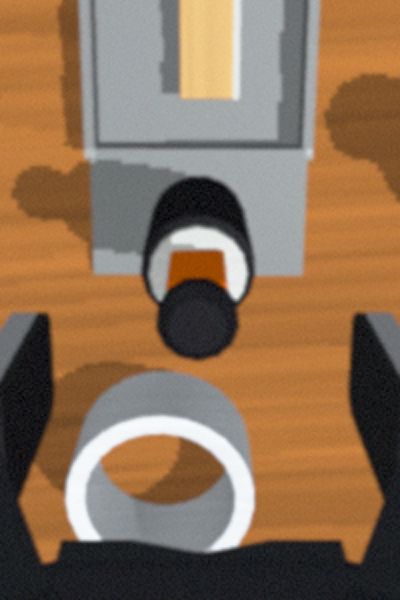

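Head centre is at (279,259), which puts the burnisher at about (0.5745, 0.320). I'll descend over it.

Call:
move_arm(motion=[[[-1.6,0,0,0,0,0,6],[-1.7,-0.1,2,0,0,0,6],[0,0,3,0,0,0,6],[0,0,3,0,0,0,6],[0,0,3,0,0,0,6],[0,0,2,0,0,0,6],[0,0,0,0,0,0,6],[0,0,0,0,0,0,6],[0,0,0,0,0,0,6],[0,0,0,0,0,0,6]]])

```text
time_s: 10.13
eef_pos: [0.5766, 0.32, 0.1765]
tcp_rot: [0.003, 0.031, 1.0, 0.001]
ft_force: [0.2, -0.2, 0.2]
opening: 0.0598
grip_force: 0.0
```

Call:
move_arm(motion=[[[0.2,0,0.5,0,0,0,6],[0,0,0.5,0,0,0,6],[0,0,0,0,0,0,6],[0,0,0,0,0,0,4],[0,0,0,0,0,0,3],[0,0,0,0,0,0,1],[0,0,0,0,0,0,1],[0,0,0,0,0,0,1],[0,0,0,0,0,0,1],[0,0,0,0,0,0,1]]], squeeze=70)

```text
time_s: 10.97
eef_pos: [0.5734, 0.3194, 0.163]
tcp_rot: [0.0, 0.031, 1.0, 0.0]
ft_force: [-0.2, 0.0, 0.2]
opening: 0.0232
grip_force: 58.3
```

Call:
move_arm(motion=[[[0,0,-0.5,0,0,0,1],[0,0,-1.5,0,0,0,1],[0,0,-3,0,0,0,1],[0,0,-3,0,0,0,1],[0,0,-3,0,0,0,1],[0,0,-3,0,0,0,1],[0,0,0,0,0,0,1],[0,0,0,0,0,0,1]]])

```text
time_s: 11.63
eef_pos: [0.5743, 0.3198, 0.3062]
tcp_rot: [0.003, 0.031, 0.999, 0.001]
ft_force: [-1.0, -0.0, -2.3]
opening: 0.0231
grip_force: 60.4
```

Call:
move_arm(motion=[[[1,-2,0,0,0,0,1],[1.2,-3.1,0,0,0,0,1],[1.2,-3.1,0,0,0,0,1],[1.2,-3.1,0,0,0,0,1],[1.2,-3.1,0,0,0,0,1],[1.2,-3.1,0,0,0,0,1],[1.2,-3.1,0,0,0,0,1],[0.9,-2.1,0,0,0,0,1],[0,0,0,0,0,0,1],[0,0,0,0,0,0,1]]])

```text
time_s: 12.47
eef_pos: [0.4673, 0.0977, 0.3012]
tcp_rot: [-0.001, 0.033, 0.999, 0.0]
ft_force: [0.5, 0.2, -1.5]
opening: 0.0228
grip_force: 60.7
```

Call:
move_arm(motion=[[[0,0,0,0,0,0,1],[0,0,0,0,0,0,1],[0,0,0,0,0,0,1],[0,0,0,0,0,0,1]]])

```text
time_s: 12.8
eef_pos: [0.4684, 0.0993, 0.3025]
tcp_rot: [-0.0, 0.031, 1.0, 0.0]
ft_force: [-0.1, 0.3, -0.3]
opening: 0.0228
grip_force: 60.7
```

Run:
```python
from h import *
s,d=snap('wrist','w8.png');print(s['eef_pos'],s['tcp_rot'],s['ft_force'],s['grip_force'])
s2,e=snap('side','s8.png'); s3,g=snap('scene','g8.png')
p=s['eef_pos']; tip=np.array([p[0],p[1],p[2]-.130])
for n,i in (('side',e),('scene',g),('wrist',d)): print(n,proj(s,i,[tip]).round(1))
u,v=proj(s,e,[tip])[0].astype(int);u2,v2=proj(s,g,[tip])[0].astype(int)
f=lambda im,u,v,r,k:cv2.resize(im[v-r:v+r,u-r:u+r],None,fx=k,fy=k,interpolation=cv2.INTER_CUBIC)
cv2.imwrite('pics/v8.png',np.hstack([f(e['img'],u,v,40,5),f(g['img'],u2,v2,40,5)]))
```

```text
[0.46843356 0.09933086 0.30249073] [-3.57770217e-04  3.07938548e-02  9.99525692e-01  3.67044645e-05] [-0.09757755  0.27485616 -0.33022827] 60.736459066356474
side [[281.1 201.4]]
scene [[284.2 171. ]]
wrist [[280.2 227.7]]
```

View pics/v8.png

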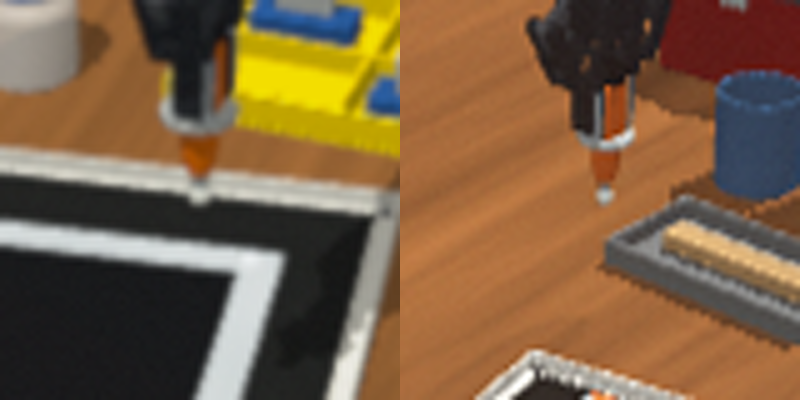

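Both views put the nose within a pixel of prediction (side crop (199,203)), hanging straight. I'll descend to hover.

Call:
move_arm(motion=[[[-0.2,-0.1,2,0,0,0,1],[0,0,3,0,0,0,1],[0,0,3,0,0,0,1],[0,0,3,0,0,0,1],[0,0,2.5,0,0,0,1],[0,0,1.5,0,0,0,1],[0,0,0.5,0,0,0,1],[0,0,0,0,0,0,1],[0,0,0,0,0,0,1],[0,0,0,0,0,0,1]]])

```text
time_s: 13.78
eef_pos: [0.4714, 0.0976, 0.1498]
tcp_rot: [0.002, 0.031, 1.0, 0.0]
ft_force: [0.1, -1.5, -0.8]
opening: 0.023
grip_force: 60.4
```

Call:
move_arm(motion=[[[0,0,0,0,0,0,1],[0,0,0,0,0,0,1],[0,0,0,0,0,0,1],[0,0,0,0,0,0,1],[0,0,0,0,0,0,1],[0,0,0,0,0,0,1]]])

```text
time_s: 14.28
eef_pos: [0.4702, 0.0974, 0.148]
tcp_rot: [0.0, 0.031, 1.0, 0.0]
ft_force: [0.3, 0.2, -2.0]
opening: 0.0231
grip_force: 60.4
```

Run:
```python
from h import *
s,d=snap('wrist','w9.png');print(s['eef_pos'],s['tcp_rot'],s['ft_force'],s['opening'])
np.savez('w9.npz',pos=s['eef_pos'],q=s['tcp_rot'])
p=s['eef_pos']
print('nose',proj(s,d,[(p[0],p[1],p[2]-.130),(p[0],p[1],.007)]).round(1),'start,corner',proj(s,d,[(.4709,.0945,.007),(.4930,-.0891,.007)]).round(1))
s2,e=snap('side')
f=lambda im,u,v,r,k:cv2.resize(im[v-r:v+r,u-r:u+r],None,fx=k,fy=k,interpolation=cv2.INTER_CUBIC)
u,v=proj(s,e,[(p[0],p[1],p[2]-.130)])[0];print('side',u,v);u,v=int(u),int(v)
a=f(e['img'],u,v,30,7);b=d['img']
cv2.imwrite('pics/v9.png',cv2.resize(np.hstack([b,a]),(800,343)) if False else np.hstack([cv2.resize(b,(480,360)),cv2.resize(a,(320,320),interpolation=cv2.INTER_AREA) if False else cv2.copyMakeBorder(cv2.resize(a,(320,320)),0,40,0,0,0)]))
```

```text
[0.47015667 0.09744238 0.14801324] [5.88561484e-05 3.14724970e-02 9.99504616e-01 1.53428383e-05] [ 0.34282385  0.21086731 -1.96800293] 0.023130061756184244
nose [[280.2 227.5]
 [280.1 221.8]] start,corner [[275.3 223.3]
 [-19.2 275.2]]
side 280.2907166448142 248.05399103958317
```

View pics/v9.png

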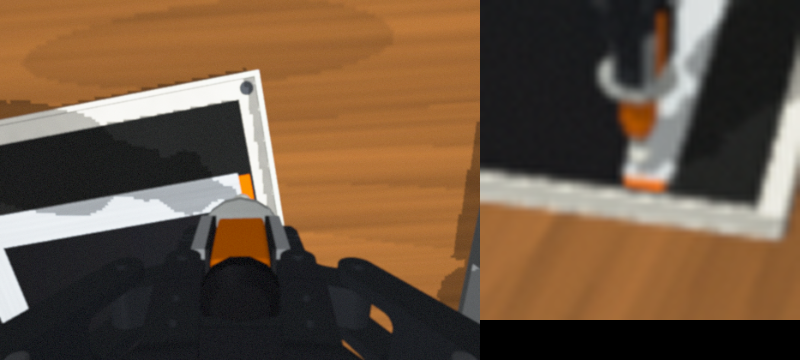

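The side crop has the nose at (637,158) above the tape near the tab, and in the wrist view the tape passes under the collar. I'll check the nose offset numerically, using the tab to correct for camera bias.

Run:
```python
from h import *
c,q=np.cos(.1199),np.sin(.1199)
W=lambda x,y,z:(.5597+c*x-q*y,-.0156+q*x+c*y,z)
p=(.46843,.09933,.3025)
for n,f in(('side','8'),('scene','8')):
    s,d=snap(n); im=cv2.imread('pics/%s8.png'%('s' if n=='side' else 'g'))
    im0=im
    hsv=cv2.cvtColor(im0,cv2.COLOR_BGR2HSV)
    t=proj(s,d,[W(-.075,.1295,.007)])[0];b=proj(s,d,[(p[0],p[1],p[2]-.124)])[0]
    def cen(m,ctr,r):
        ys,xs=np.nonzero(m);k=(abs(xs-ctr[0])<r)&(abs(ys-ctr[1])<r);return xs[k].mean().round(2),ys[k].mean().round(2),k.sum()
    print(n,'tab pred',t.round(2),'obs',cen(cv2.inRange(hsv,(3,140,150),(18,255,255)),t,6))
    print('  ball pred',b.round(2),'obs',cen(cv2.inRange(hsv,(0,0,110),(180,70,255)),b,5))
    print('  px/mm X,Y',((proj(s,d,[(p[0]+.01,p[1],.17),(p[0],p[1]+.01,.17)])-proj(s,d,[(p[0],p[1],.17)]))/10).round(3))
    u,v=b.astype(int);print(hsv[v-4:v+7,u-6:u+7,2]);print(hsv[v-4:v+7,u-6:u+7,1])
```

```text
side tab pred [279.66 252.64] obs (np.float64(280.42), np.float64(252.42), np.int64(12))
  ball pred [281.15 199.39] obs (np.float64(281.65), np.float64(197.89), np.int64(54))
  px/mm X,Y [[-0.367 -0.068]
 [-0.121  0.201]]
[[190 195 195 178 160 151 143 145 168 181 181 178 177]
 [185 186 185 176 151 132 127 146 177 191 196 199 197]
 [199 200 197 182 148 125 121 145 173 184 186 186 186]
 [191 202 202 189 176 168 160 167 185 196 199 196 191]
 [116 145 156 168 194 204 196 187 179 188 200 200 196]
 [ 49  59  67  99 166 194 188 159 118 116 142 153 156]
 [ 36  36  38  58 115 139 131  98  61  49  60  62  65]
 [ 37  37  35  38  53  63  60  48  36  35  34  35  36]
 [ 37  37  35  35  35  35  36  35  35  36  34  35  34]
 [ 37  37  37  36  34  35  34  34  36  36  35  36  35]
 [ 36  37  36  36  36  36  34  35  35  36  35  36  35]]
[[ 19  20  22  66 147 198 198 142  76  61  58  57  69]
 [ 17  16  17  33  69 108 102  66  30  21  20  21  28]
 [ 15  15  17  17  17  14  13  18  16  15  16  16  18]
 [ 16  15  16  15  14  11  11  14  15  16  15  17  16]
 [ 15  16  16  15  14  13  13  14  13  16  17  17  
[... 1067 characters left out ...]
0 181 177 172 169 168 167 167 167 162]
 [177 178 182 180 177 172 168 165 166 169 161 153 126]]
[[163 164 164 164 165 205 212 214 212 168 163 163 160]
 [162 164 165 163 164 177 164 159 176 161 162 161 165]
 [163 166 167 166 168 154  45  29 162 169 166 164 166]
 [165 165 164 165 170  73   7   4  86 159 164 164 162]
 [163 162 163 163 172  80  11   8  77 160 166 161 165]
 [164 166 165 163 168 130  36  54 136 166 166 163 166]
 [163 164 162 163 167 164 136 146 168 169 166 165 161]
 [164 162 162 164 165 167 168 168 166 167 167 162 165]
 [162 167 166 163 165 169 165 165 161 161 165 167 168]
 [166 162 161 166 165 166 166 163 162 166 169 171 121]
 [163 163 164 163 164 165 164 165 167 170 122  50  40]]
```

Run:
```python
from h import *
z=np.load('w9.npz');s={'eef_pos':z['pos'],'tcp_rot':z['q']};t,d=snap('wrist');p=z['pos'];print(t['eef_pos'])
a=np.linspace(0,2*np.pi,73)
for off in(-.002,0,.002,.004):
    nx=p[0]+off
    C=proj(s,d,np.c_[nx+.02*np.cos(a),p[1]+.02*np.sin(a),np.full(73,p[2]-.130+.052)]);C2=proj(s,d,np.c_[nx+.02*np.cos(a),p[1]+.02*np.sin(a),np.full(73,p[2]-.130+.057)])
    H=proj(s,d,np.c_[nx+.0145*np.cos(a),p[1]+.0145*np.sin(a),np.full(73,p[2]-.02)])
    G=proj(s,d,[(nx-.011,p[1],p[2]-.130+.057)])
    print(off,'collar low top',C[:,1].min().round(1),'up',C2[:,1].min().round(1),'xr',C2[:,0].min().round(1),C2[:,0].max().round(1),'head',H[:,1].min().round(1),H[:,1].max().round(1),'grip base',G.round(1))
im=cv2.imread('pics/w9.png');h=cv2.cvtColor(im,cv2.COLOR_BGR2HSV)
for c in(270,280,290): print(c,[(r,*map(int,im[r,c]))for r in range(222,262,2)])
print('head rows',[(r,int(h[r,280,2]))for r in range(290,380,4)])
```

```text
[0.47008937 0.09740835 0.1478342 ]
-0.002 collar low top 215.2 up 218.6 xr 231.7 328.1 head 294.4 386.1 grip base [[278.3 239.9]]
0 collar low top 219.8 up 223.4 xr 232.2 328.3 head 301.2 391.9 grip base [[278.6 244.5]]
0.002 collar low top 224.4 up 228.1 xr 232.7 328.4 head 307.9 397.7 grip base [[278.9 249.1]]
0.004 collar low top 229.0 up 232.8 xr 233.1 328.6 head 314.5 403.4 grip base [[279.2 253.6]]
270 [(222, 184, 177, 174), (224, 183, 180, 172), (226, 185, 181, 175), (228, 187, 184, 177), (230, 180, 177, 170), (232, 129, 129, 124), (234, 125, 124, 122), (236, 151, 153, 150), (238, 148, 151, 148), (240, 151, 152, 151), (242, 153, 155, 151), (244, 154, 155, 150), (246, 153, 155, 149), (248, 153, 155, 154), (250, 155, 156, 151), (252, 157, 159, 156), (254, 129, 137, 149), (256, 9, 70, 145), (258, 0, 69, 144), (260, 0, 66, 143)]
280 [(222, 226, 231, 246), (224, 231, 233, 244), (226, 191, 194, 197), (228, 165, 171, 168), (230, 130, 131, 127), (232, 124, 127, 123), (234, 152, 152, 149), (236, 152, 151, 149), (238, 152, 153, 149), (240, 153, 154, 152), (242, 154, 158, 152), (244, 152
[... 175 characters left out ...]
143)]
290 [(222, 0, 149, 251), (224, 0, 149, 251), (226, 0, 150, 252), (228, 63, 148, 247), (230, 133, 157, 204), (232, 115, 118, 119), (234, 124, 128, 124), (236, 153, 153, 150), (238, 153, 153, 149), (240, 152, 152, 149), (242, 148, 151, 145), (244, 153, 157, 153), (246, 151, 152, 149), (248, 156, 155, 152), (250, 153, 154, 150), (252, 149, 153, 152), (254, 90, 108, 145), (256, 0, 67, 142), (258, 0, 69, 144), (260, 0, 69, 144)]
head rows [(290, 143), (294, 142), (298, 121), (302, 27), (306, 14), (310, 27), (314, 33), (318, 22), (322, 31), (326, 14), (330, 23), (334, 26), (338, 25), (342, 26), (346, 26), (350, 34), (354, 29), (358, 30), (362, 18), (366, 29), (370, 21), (374, 27), (378, 30)]
```

Wrist and side views agree that the nose sits about 4 mm towards +X of the TCP. I'll shift by that and come close to the surface.

Call:
move_arm(motion=[[[0.4,0.1,0.4,0,0,0,1],[0,0,0.4,0,0,0,1],[0,0,0,0,0,0,1],[0,0,0,0,0,0,1],[0,0,0,0,0,0,1],[0,0,0,0,0,0,1],[0,0,0,0,0,0,1],[0,0,0,0,0,0,1],[0,0,0,0,0,0,1],[0,0,0,0,0,0,1]]], squeeze=90)

```text
time_s: 15.37
eef_pos: [0.4663, 0.0987, 0.14]
tcp_rot: [0.0, 0.031, 1.0, 0.0]
ft_force: [0.3, 0.1, 0.5]
opening: 0.0226
grip_force: 74.1
```

Run:
```python
from h import *
s,d=snap('side');print(s['eef_pos'],s['ft_force'],s['tcp_rot'])
p=s['eef_pos'];x=p+[.004,0,-.130];print(proj(s,d,[x,x+[0,0,.006],(.4709,.0945,.007)]).round(1))
s,d=snap('side')
u,v=proj(s,d,[x])[0].astype(int)
hs=cv2.cvtColor(d['img'],cv2.COLOR_BGR2HSV)
print(u,v);print(hs[v-10:v+8,u-9:u+10,2])
```

```text
[0.46630735 0.09868217 0.14003237] [0.25526595 0.07920797 0.51063482] [1.13825603e-04 3.14871273e-02 9.99504151e-01 3.78881349e-06]
[[280.1 250.6]
 [280.1 248.9]
 [280.3 250.5]]
280 250
[[ 27  28  28  28  31  46  98 124 130 135 133 130 136 172 183 167 149 126
   78]
 [ 26  29  29  29  28  45 107 129 134 137 137 135 139 160 157 150 144 115
   66]
 [ 28  30  26  28  28  45 108 140 151 152 145 139 138 142 143 146 142  99
   46]
 [ 30  29  27  28  28  35  84 145 169 171 158 146 139 141 145 146 135  88
   37]
 [ 28  28  28  27  27  30  66 138 168 169 163 151 142 140 145 145 118  68
   30]
 [ 28  28  29  27  28  29  55 131 161 162 155 144 140 142 146 143 101  47
   27]
 [ 27  28  27  27  27  31  68 147 160 147 140 136 139 142 147 136  88  38
   23]
 [ 29  29  29  27  30  36  92 178 172 142 130 132 142 147 146 119  69  31
   24]
 [ 27  28  28  27  28  48 121 191 195 178 164 157 153 148 143 102  49  25
   26]
 [ 27  29  28  28  30  72 162 198 209 211 200 181 160 151 139  92  42  29
   30]
 [ 27  27  28  29  31  82 185 208 202 201 192 168 155 167 138  79  40  34
   36]
 [ 35  33  29  29  28  77 197 226 215 188 171 164 183 184 132  68  40  35
   36]
 [ 85  74  66  62  56  81 176 211 216 197 191 203 220 175 101  54  38  35
   36]
 [156 154 158 159 145 139 144 145 156 168 183 196 198 143  73  45  40  39
   36]
 [193 198 207 210 200 191 179 162 162 171 171 154 150 141 117  89  78  69
   64]
 [188 189 189 191 190 191 194 195 201 210 211 193 186 190 176 158 157 160
  158]
 [189 187 186 187 188 189 191 190 190 190 190 188 187 193 194 194 200 209
  210]
 [189 186 187 187 189 193 191 188 189 189 187 188 188 188 189 189 190 191
  191]]
```

Call:
move_arm(motion=[[[0,0,0.2,0,0,0,1],[0,0,0.25,0,0,0,1],[0,0,0.2,0,0,0,1],[0,0,0,0,0,0,1],[0,0,0,0,0,0,1]]])

```text
time_s: 15.88
eef_pos: [0.4663, 0.0987, 0.1335]
tcp_rot: [0.0, 0.031, 1.0, 0.0]
ft_force: [0.5, -0.4, 0.8]
opening: 0.0232
grip_force: 74.1
```

Run:
```python
from h import *
F=[]
for i in range(14):
    viewer.get_image('side');F.append(env.read_state()['ft_force'])
F=np.array(F);print(F.mean(0),F.std(0)/14**.5)
```

```text
[-0.02157933  0.36435289  0.71050977] [0.15315191 0.10568618 0.12860934]
```

Mean 0.7 N plus the 1.2 N tool weight gives about 1.9 N of pressing. I'll start the pass.

Call:
move_arm(motion=[[[-0.045,-0.246,0,0,0,0,1],[-0.045,-0.246,0,0,0,0,1],[-0.045,-0.246,0,0,0,0,1],[-0.045,-0.246,0,0,0,0,1],[-0.045,-0.246,0,0,0,0,1],[-0.045,-0.246,0,0,0,0,1],[-0.045,-0.246,0,0,0,0,1],[-0.045,-0.246,0,0,0,0,1],[-0.045,-0.246,0,0,0,0,1],[-0.045,-0.246,0,0,0,0,1]]])

```text
time_s: 17.42
eef_pos: [0.4691, 0.0736, 0.1334]
tcp_rot: [-0.0, 0.031, 1.0, 0.0]
ft_force: [-0.6, 0.8, 0.3]
opening: 0.0231
grip_force: 74.3
```

Call:
move_arm(motion=[[[-0.045,-0.246,0,0,0,0,1],[-0.045,-0.246,0,0,0,0,1],[-0.045,-0.246,0,0,0,0,1],[-0.045,-0.246,0,0,0,0,1],[-0.045,-0.246,0,0,0,0,1],[-0.045,-0.246,0,0,0,0,1],[-0.045,-0.246,0,0,0,0,1],[-0.045,-0.246,0,0,0,0,1],[-0.045,-0.246,0,0,0,0,1],[-0.045,-0.246,0,0,0,0,1]]])

```text
time_s: 18.25
eef_pos: [0.4721, 0.0488, 0.1334]
tcp_rot: [-0.0, 0.032, 1.0, -0.0]
ft_force: [-0.5, 0.4, 0.4]
opening: 0.0228
grip_force: 74.3
```

Call:
move_arm(motion=[[[-0.045,-0.246,0,0,0,0,1],[-0.045,-0.246,0,0,0,0,1],[-0.045,-0.246,0,0,0,0,1],[-0.045,-0.246,0,0,0,0,1],[-0.045,-0.246,0,0,0,0,1],[-0.045,-0.246,0,0,0,0,1],[-0.045,-0.246,0,0,0,0,1],[-0.045,-0.246,0,0,0,0,1],[-0.045,-0.246,0,0,0,0,1],[-0.045,-0.246,0,0,0,0,1]]])

```text
time_s: 19.08
eef_pos: [0.4751, 0.0239, 0.1334]
tcp_rot: [0.0, 0.031, 1.0, -0.0]
ft_force: [0.3, 0.7, 0.8]
opening: 0.0227
grip_force: 74.3
```

Call:
move_arm(motion=[[[-0.045,-0.246,0,0,0,0,1],[-0.045,-0.246,0,0,0,0,1],[-0.045,-0.246,0,0,0,0,1],[-0.045,-0.246,0,0,0,0,1],[-0.045,-0.246,0,0,0,0,1],[-0.045,-0.246,0,0,0,0,1],[-0.045,-0.246,0,0,0,0,1],[-0.045,-0.246,0,0,0,0,1],[-0.045,-0.246,0,0,0,0,1],[-0.045,-0.246,0,0,0,0,1]]])

```text
time_s: 19.92
eef_pos: [0.478, -0.0009, 0.1334]
tcp_rot: [-0.0, 0.032, 1.0, 0.0]
ft_force: [-0.6, -0.1, 0.7]
opening: 0.0227
grip_force: 74.3
```

Call:
move_arm(motion=[[[-0.045,-0.246,0,0,0,0,1],[-0.045,-0.246,0,0,0,0,1],[-0.045,-0.246,0,0,0,0,1],[-0.045,-0.246,0,0,0,0,1],[-0.045,-0.246,0,0,0,0,1],[-0.045,-0.246,0,0,0,0,1],[-0.045,-0.246,0,0,0,0,1],[-0.045,-0.246,0,0,0,0,1],[-0.045,-0.246,0,0,0,0,1],[-0.045,-0.246,0,0,0,0,1]]])

```text
time_s: 20.75
eef_pos: [0.4809, -0.0257, 0.1334]
tcp_rot: [-0.0, 0.031, 1.0, 0.0]
ft_force: [-0.1, 0.7, -0.0]
opening: 0.0229
grip_force: 74.3
```

Call:
move_arm(motion=[[[-0.045,-0.246,0,0,0,0,1],[-0.045,-0.246,0,0,0,0,1],[-0.045,-0.246,0,0,0,0,1],[-0.045,-0.246,0,0,0,0,1],[-0.045,-0.246,0,0,0,0,1],[-0.045,-0.246,0,0,0,0,1],[-0.045,-0.246,0,0,0,0,1],[-0.045,-0.246,0,0,0,0,1],[-0.045,-0.246,0,0,0,0,1],[-0.045,-0.246,0,0,0,0,1]]])

```text
time_s: 21.58
eef_pos: [0.4839, -0.0506, 0.1334]
tcp_rot: [-0.0, 0.031, 1.0, -0.0]
ft_force: [-0.2, 0.5, 0.4]
opening: 0.0228
grip_force: 74.3
```

Call:
move_arm(motion=[[[-0.045,-0.246,0,0,0,0,1],[-0.045,-0.246,0,0,0,0,1],[-0.045,-0.246,0,0,0,0,1],[-0.045,-0.246,0,0,0,0,1],[-0.045,-0.246,0,0,0,0,1],[-0.045,-0.246,0,0,0,0,1],[-0.045,-0.246,0,0,0,0,1],[-0.045,-0.246,0,0,0,0,1],[-0.045,-0.246,0,0,0,0,1],[-0.045,-0.246,0,0,0,0,1]]])

```text
time_s: 22.42
eef_pos: [0.4868, -0.0754, 0.1334]
tcp_rot: [-0.0, 0.031, 1.0, 0.0]
ft_force: [-0.6, -0.1, 0.7]
opening: 0.0227
grip_force: 74.3
```

Call:
move_arm(motion=[[[-0.045,-0.246,0,0,0,0,1],[-0.045,-0.246,0,0,0,0,1],[-0.045,-0.246,0,0,0,0,1],[-0.045,-0.246,0,0,0,0,1],[-0.045,-0.246,0,0,0,0,1],[-0.15,-0.15,0,0,0,0,1]]])

```text
time_s: 22.92
eef_pos: [0.4895, -0.0895, 0.1334]
tcp_rot: [-0.0, 0.032, 1.0, -0.0]
ft_force: [0.1, 0.7, 0.3]
opening: 0.0229
grip_force: 74.4
```

Call:
move_arm(motion=[[[-0.246,0.046,0,0,0,0,1],[-0.246,0.046,0,0,0,0,1],[-0.246,0.046,0,0,0,0,1],[-0.246,0.046,0,0,0,0,1],[-0.246,0.046,0,0,0,0,1],[-0.246,0.046,0,0,0,0,1],[-0.246,0.046,0,0,0,0,1],[-0.246,0.046,0,0,0,0,1],[-0.246,0.046,0,0,0,0,1],[-0.246,0.046,0,0,0,0,1]]])

```text
time_s: 23.75
eef_pos: [0.5148, -0.0861, 0.1334]
tcp_rot: [-0.0, 0.031, 1.0, -0.0]
ft_force: [-0.1, 1.1, 1.4]
opening: 0.0229
grip_force: 74.4
```

Call:
move_arm(motion=[[[-0.246,0.046,0,0,0,0,1],[-0.246,0.046,0,0,0,0,1],[-0.246,0.046,0,0,0,0,1],[-0.246,0.046,0,0,0,0,1],[-0.246,0.046,0,0,0,0,1],[-0.246,0.046,0,0,0,0,1],[-0.246,0.046,0,0,0,0,1],[-0.246,0.046,0,0,0,0,1],[-0.246,0.046,0,0,0,0,1],[-0.246,0.046,0,0,0,0,1]]])

```text
time_s: 24.58
eef_pos: [0.5396, -0.083, 0.1334]
tcp_rot: [-0.0, 0.031, 1.0, 0.0]
ft_force: [-0.8, 0.4, 1.1]
opening: 0.0227
grip_force: 74.4
```

Call:
move_arm(motion=[[[-0.246,0.046,0,0,0,0,1],[-0.246,0.046,0,0,0,0,1],[-0.246,0.046,0,0,0,0,1],[-0.246,0.046,0,0,0,0,1],[-0.246,0.046,0,0,0,0,1],[-0.246,0.046,0,0,0,0,1],[-0.246,0.046,0,0,0,0,1],[-0.246,0.046,0,0,0,0,1],[-0.246,0.046,0,0,0,0,1],[-0.246,0.046,0,0,0,0,1]]])

```text
time_s: 25.42
eef_pos: [0.5645, -0.08, 0.1334]
tcp_rot: [-0.0, 0.031, 1.0, 0.0]
ft_force: [-0.3, -0.4, 2.0]
opening: 0.0228
grip_force: 74.4
```

Call:
move_arm(motion=[[[-0.246,0.046,0,0,0,0,1],[-0.246,0.046,0,0,0,0,1],[-0.246,0.046,0,0,0,0,1],[-0.246,0.046,0,0,0,0,1],[-0.246,0.046,0,0,0,0,1],[-0.246,0.046,0,0,0,0,1],[-0.246,0.046,0,0,0,0,1],[-0.246,0.046,0,0,0,0,1],[-0.246,0.046,0,0,0,0,1],[-0.246,0.046,0,0,0,0,1]]])

```text
time_s: 26.25
eef_pos: [0.5893, -0.0769, 0.1334]
tcp_rot: [-0.0, 0.031, 1.0, 0.0]
ft_force: [-1.1, 0.4, 0.7]
opening: 0.0229
grip_force: 74.4
```

Call:
move_arm(motion=[[[-0.246,0.046,0,0,0,0,1],[-0.246,0.046,0,0,0,0,1],[-0.246,0.046,0,0,0,0,1],[-0.246,0.046,0,0,0,0,1],[-0.246,0.046,0,0,0,0,1],[-0.246,0.046,0,0,0,0,1],[-0.246,0.046,0,0,0,0,1],[-0.246,0.046,0,0,0,0,1],[-0.246,0.046,0,0,0,0,1],[-0.246,0.046,0,0,0,0,1]]])

```text
time_s: 27.08
eef_pos: [0.6141, -0.0739, 0.1334]
tcp_rot: [-0.0, 0.031, 1.0, 0.0]
ft_force: [-0.4, -0.6, 0.7]
opening: 0.0226
grip_force: 74.4
```

Call:
move_arm(motion=[[[-0.246,0.046,0,0,0,0,1],[-0.246,0.046,0,0,0,0,1],[-0.246,0.046,0,0,0,0,1],[-0.246,0.046,0,0,0,0,1],[-0.246,0.046,0,0,0,0,1],[-0.246,0.046,0,0,0,0,1],[-0.246,0.046,0,0,0,0,1],[-0.246,0.046,0,0,0,0,1],[-0.246,0.046,0,0,0,0,1],[-0.246,0.046,0,0,0,0,1]]])

```text
time_s: 27.92
eef_pos: [0.639, -0.0709, 0.1334]
tcp_rot: [-0.0, 0.031, 1.0, 0.0]
ft_force: [-0.8, 1.2, 0.3]
opening: 0.0227
grip_force: 74.4
```

Call:
move_arm(motion=[[[-0.246,0.046,0,0,0,0,1],[-0.246,0.046,0,0,0,0,1],[-0.246,0.046,0,0,0,0,1],[-0.246,0.046,0,0,0,0,1],[-0.246,0.046,0,0,0,0,1],[-0.246,0.046,0,0,0,0,1],[-0.246,0.046,0,0,0,0,1],[-0.246,0.046,0,0,0,0,1],[-0.246,0.046,0,0,0,0,1],[-0.246,0.046,0,0,0,0,1]]])

```text
time_s: 28.75
eef_pos: [0.6638, -0.0678, 0.1334]
tcp_rot: [-0.0, 0.031, 1.0, 0.0]
ft_force: [0.1, 0.0, 0.7]
opening: 0.0227
grip_force: 74.4
```

Call:
move_arm(motion=[[[-0.246,0.046,0,0,0,0,1],[-0.246,0.046,0,0,0,0,1],[-0.246,0.046,0,0,0,0,1],[-0.246,0.046,0,0,0,0,1],[-0.246,0.046,0,0,0,0,1],[0,0,0,0,0,0,1]]])

```text
time_s: 29.25
eef_pos: [0.6767, -0.0663, 0.1335]
tcp_rot: [0.0, 0.031, 1.0, 0.0]
ft_force: [-0.5, 0.1, 1.6]
opening: 0.0227
grip_force: 74.2
```

Call:
move_arm(motion=[[[0,0,-0.6,0,0,0,1],[0,0,-1.7,0,0,0,1],[0,0,-3,0,0,0,1],[0,0,-3,0,0,0,1],[0,0,-3,0,0,0,1],[0,0,-3,0,0,0,1],[0,0,-2.5,0,0,0,1],[0,0,-1,0,0,0,1],[0,0,0,0,0,0,1]]])

```text
time_s: 30.0
eef_pos: [0.677, -0.0665, 0.3164]
tcp_rot: [0.004, 0.031, 0.999, -0.001]
ft_force: [-0.1, -0.5, -1.1]
opening: 0.0227
grip_force: 74.3
```

Call:
move_arm(motion=[[[0.8,2,0,0,0,0,1],[1.1,3.3,0,0,0,0,1],[1.1,3.3,0,0,0,0,1],[1.1,3.3,0,0,0,0,1],[1.1,3.3,0,0,0,0,1],[1.1,3.3,0,0,0,0,1],[1.1,3.3,0,0,0,0,1],[1.1,3.3,0,0,0,0,1],[1.1,3.3,0,0,0,0,1],[1.1,3.3,0,0,0,0,1]]])

```text
time_s: 30.83
eef_pos: [0.5879, 0.2582, 0.3094]
tcp_rot: [-0.001, 0.032, 1.0, -0.001]
ft_force: [0.6, 0.4, -0.8]
opening: 0.0228
grip_force: 74.4
```

Call:
move_arm(motion=[[[1.1,3.3,0,0,0,0,1],[0.9,2.9,0,0,0,0,1],[0,0,0,0,0,0,1],[0,0,0,0,0,0,1],[0,0,0,0,0,0,1],[0,0,0,0,0,0,1],[0,0,0,0,0,0,1],[0,0,0,0,0,0,1],[0,0,0,0,0,0,1],[0,0,0,0,0,0,1]]])

```text
time_s: 31.67
eef_pos: [0.5734, 0.3192, 0.3116]
tcp_rot: [0.0, 0.032, 0.999, 0.0]
ft_force: [0.4, -0.5, -0.2]
opening: 0.0228
grip_force: 74.5
```

Run:
```python
from h import *
s,d=snap('wrist','w10.png');print(s['eef_pos'],s['tcp_rot'],s['ft_force'])
np.savez('w10.npz',pos=s['eef_pos'],q=s['tcp_rot'])
im=d['img']
print([(r,*map(int,im[r,280]))for r in range(205,262,3)])
a=np.linspace(0,2*np.pi,73)
sc=np.c_[.5745+.015*np.cos(a),.320+.015*np.sin(a),np.full(73,.085)];print('socket hole px',proj(s,d,sc).min(0),proj(s,d,sc).max(0))
```

```text
[0.57340629 0.31920472 0.31158515] [1.08784801e-04 3.20317966e-02 9.99486843e-01 5.52905602e-05] [ 0.39348576 -0.50976346 -0.1888079 ]
[(205, 22, 23, 16), (208, 26, 21, 17), (211, 16, 17, 17), (214, 44, 37, 39), (217, 57, 54, 52), (220, 47, 44, 43), (223, 53, 88, 134), (226, 142, 160, 182), (229, 192, 200, 198), (232, 147, 148, 143), (235, 183, 183, 180), (238, 182, 186, 179), (241, 181, 184, 180), (244, 180, 183, 175), (247, 182, 185, 179), (250, 186, 186, 181), (253, 172, 176, 184), (256, 8, 82, 170), (259, 0, 83, 171)]
socket hole px [262.74651943 174.45463672] [299.42951896 210.32850782]
```

The in-hand pose is unchanged and the TCP is over the grasp position. I'll lower it into the socket.

Call:
move_arm(motion=[[[0,0,2.5,0,0,0,1],[0,0,2.5,0,0,0,1],[0,0,2,0,0,0,1],[0,0,1.5,0,0,0,1],[0,0,1.5,0,0,0,1],[0,0,1.5,0,0,0,1],[0,0,1,0,0,0,1],[0,0,1,0,0,0,1],[0,0,0,0,0,0,1],[0,0,0,0,0,0,1]]])

```text
time_s: 32.55
eef_pos: [0.5729, 0.3197, 0.176]
tcp_rot: [-0.0, 0.032, 1.0, -0.0]
ft_force: [-0.0, 0.5, -1.4]
opening: 0.0227
grip_force: 74.5
```

Call:
move_arm(motion=[[[0,0,0.4,0,0,0,1],[0,0,0.4,0,0,0,1],[0,0,0.2,0,0,0,1],[0,0,0,0,0,0,1],[0,0,0,0,0,0,1],[0,0,0,0,0,0,1]]])

```text
time_s: 33.05
eef_pos: [0.5732, 0.3199, 0.1667]
tcp_rot: [0.0, 0.031, 1.0, 0.0]
ft_force: [-0.0, 0.7, -1.1]
opening: 0.0231
grip_force: 74.5
```

Call:
move_arm(motion=[[[0,0,0.2,0,0,0,1],[0,0,0.15,0,0,0,1],[0,0,0,0,0,0,1],[0,0,0,0,0,0,1]]])

```text
time_s: 33.38
eef_pos: [0.5731, 0.3201, 0.1631]
tcp_rot: [0.0, 0.031, 1.0, 0.0]
ft_force: [0.1, 0.2, -0.1]
opening: 0.0225
grip_force: 74.2
```

Call:
move_arm(motion=[[[0,0,0.1,0,0,0,1],[0,0,0,0,0,0,2.5],[0,0,0,0,0,0,3.5],[0,0,0,0,0,0,5],[0,0,0,0,0,0,6],[0,0,-0.5,0,0,0,6],[0,0,-1.5,0,0,0,6],[0,0,-3,0,0,0,6],[0,0,-3,0,0,0,6],[0,0,-3,0,0,0,6]]])

```text
time_s: 34.22
eef_pos: [0.5727, 0.3197, 0.2727]
tcp_rot: [-0.001, 0.032, 1.0, -0.0]
ft_force: [-0.3, -0.3, 0.5]
opening: 0.0601
grip_force: 0.0
```

Call:
move_arm(motion=[[[0,0,-3,0,0,0,6],[0,0,-3,0,0,0,6],[0,0,-3,0,0,0,6],[0,0,-2,0,0,0,6],[0,0,0,0,0,0,6],[0,0,0,0,0,0,6],[0,0,0,0,0,0,6],[0,0,0,0,0,0,6]]])

```text
time_s: 34.88
eef_pos: [0.5728, 0.3198, 0.3797]
tcp_rot: [-0.002, 0.032, 1.0, -0.001]
ft_force: [0.1, 0.3, 0.4]
opening: 0.0601
grip_force: 0.0
```

Run:
```python
from h import *
s,d=snap('side','s11.png');print(s['eef_pos'],s['tcp_rot'],s['opening'])
a=cv2.cvtColor(cv2.imread('pics/side0.png'),cv2.COLOR_BGR2HSV);b=cv2.cvtColor(d['img'],cv2.COLOR_BGR2HSV)
for h in(a,b):
    m=cv2.inRange(h,(3,150,80),(18,255,255))[250:275,195:225];ys,xs=np.nonzero(m);print('orange grip',xs.mean()+195,ys.mean()+250,len(xs))
    m=cv2.inRange(h,(0,0,0),(180,255,45))[240:305,190:230];ys,xs=np.nonzero(m);print('black',xs.mean()+190,ys.mean()+240,len(xs),ys.min()+240)
```

```text
[0.57284785 0.31975293 0.37970913] [-1.64742230e-03  3.15101575e-02  9.99501762e-01 -7.89222338e-04] 0.060105881106535156
orange grip 209.06118546845124 262.2065009560229 523
black 212.33779264214047 276.814381270903 598 240
orange grip 209.13498098859316 262.2699619771863 526
black 212.32113144758736 276.7420965058236 601 240
```

The burnisher is back exactly as it hung. On to the bin.

Call:
move_arm(motion=[[[0.4,-2.6,0,0,0,0,6],[0.45,-3.6,0,0,0,0,6],[0.45,-3.6,0,0,0,0,6],[0.45,-3.6,0,0,0,0,6],[0.45,-3.6,0,0,0,0,6],[0.45,-3.6,0,0,0,0,6],[0.45,-3.6,0,0,0,0,6],[0.45,-3.6,0,0,0,0,6],[0.45,-3.6,0,0,0,0,6],[0.45,-3.6,0,0,0,0,6]]])

```text
time_s: 35.77
eef_pos: [0.5054, -0.028, 0.3804]
tcp_rot: [-0.001, 0.031, 1.0, 0.0]
ft_force: [1.0, 0.1, -0.4]
opening: 0.0597
grip_force: 0.0
```

Call:
move_arm(motion=[[[0.45,-3.6,0,0,0,0,6],[0.45,-3.6,0,0,0,0,6],[0.45,-3.6,0,0,0,0,6],[0.45,-3.6,0,0,0,0,6],[0.45,-3.6,0,0,0,0,6],[0.45,-3.6,0,0,0,0,6],[0.45,-3.6,0,0,0,0,6],[0.45,-3.6,0,0,0,0,6],[0.2,-2,0,0,0,0,6],[0,0,0,0,0,0,6]]])

```text
time_s: 36.6
eef_pos: [0.4477, -0.3354, 0.3789]
tcp_rot: [-0.002, 0.034, 0.999, 0.001]
ft_force: [1.2, -0.4, -0.2]
opening: 0.0602
grip_force: 0.0
```

Call:
move_arm(motion=[[[0,0,0,0,0,0,6],[0,0,0,0,0,0,6],[0,0,0,0,0,0,6],[0,0,0,0,0,0,6],[0,0,0,0,0,0,6],[0,0,0,0,0,0,6],[0,0,0,0,0,0,6],[0,0,0,0,0,0,6]]])

```text
time_s: 37.27
eef_pos: [0.4495, -0.3313, 0.3821]
tcp_rot: [0.0, 0.031, 1.0, -0.0]
ft_force: [0.0, -0.6, 1.2]
opening: 0.0599
grip_force: 0.0
```

```bash
cat >> h.py <<'E'
def blues(s,d,ztop=.024,amin=150):
    """blue bars: rect of the bar's top face in world coordinates (blob unprojected at ztop)"""
    h=cv2.cvtColor(d['img'],cv2.COLOR_BGR2HSV);m=cv2.inRange(h,(100,110,40),(125,255,255))
    m=cv2.morphologyEx(m,cv2.MORPH_CLOSE,np.ones((25,25),np.uint8)) if False else m
    out=[]
    for c in cv2.findContours(m,0,2)[0]:
        if cv2.contourArea(c)<amin: continue
        W=unproj(s,d,c[:,0,:].astype(float),ztop)[:,:2]
        out.append((c[:,0].mean(0).round(0),cv2.contourArea(c),cv2.minAreaRect((W*1000).astype(np.float32))))
    return out
E
python3 - <<'E'
from h import *
s,d=snap('wrist','w12.png');print(s['eef_pos'],s['tcp_rot'])
np.savez('w12.npz',pos=s['eef_pos'],q=s['tcp_rot'])
for b in blues(s,d): print(b)
cv2.imwrite('pics/w12b.png',cv2.resize(d['img'],None,fx=1.42,fy=1.42,interpolation=cv2.INTER_CUBIC))
E
```

```text
[ 0.44947992 -0.33127547  0.3820778 ] [ 9.93553477e-05  3.12106926e-02  9.99512818e-01 -1.00688484e-04]
(array([246., 249.]), 838.0, ((545.307373046875, -377.05499267578125), (75.5360336303711, 31.888395309448242), 0.17552977800369263))
(array([316., 159.]), 1647.5, ((438.9309387207031, -290.24810791015625), (31.799968719482422, 72.22023010253906), 85.94666290283203))
(array([239., 157.]), 1667.5, ((433.9764709472656, -376.7130126953125), (72.29818725585938, 32.252471923828125), 3.3748795986175537))
```

View pics/w12b.png

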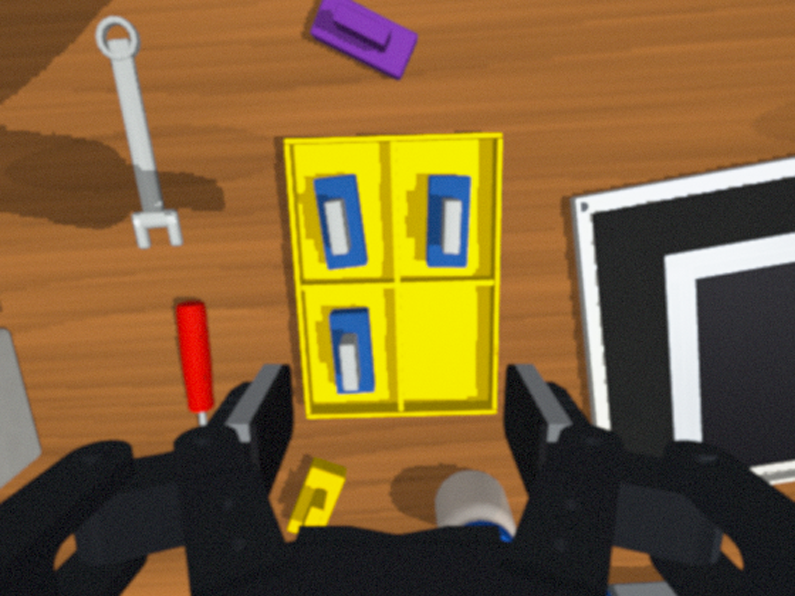

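Three blue bars fit weights (about 75 x 34 mm, fin on top), at display pixels (340,220), (449,220) and (352,350). The fourth compartment is empty. The purple (363,35) and yellow (317,497) ones lie outside the bin. I'll pick the right-hand one first.

Call:
move_arm(motion=[[[1.3,4,0,0,0,0,4],[0,0,3.5,0,0,0,4],[0,0,3.8,0,0,0,4],[0,0,3.8,0,0,0,4],[0,0,3.8,0,0,0,4],[0,0,3.8,0,0,0,4],[0,0,3.5,0,0,0,4],[0,0,2.5,0,0,0,4],[0,0,1,0,0,0,4],[0,0,0,0,0,0,4]]])

```text
time_s: 38.15
eef_pos: [0.4371, -0.2897, 0.1215]
tcp_rot: [-0.003, 0.032, 0.999, 0.002]
ft_force: [-0.0, 0.3, 0.2]
opening: 0.0397
grip_force: 0.0
```

Call:
move_arm(motion=[[[0,0,0,0,0,0,4],[0,0,0,0,0,0,4],[0,0,0,0,0,0,4],[0,0,0,0,0,0,4],[0,0,0,0,0,0,4],[0,0,0,0,0,0,4]]])

```text
time_s: 38.65
eef_pos: [0.4395, -0.2916, 0.126]
tcp_rot: [0.001, 0.031, 1.0, -0.001]
ft_force: [0.3, -0.8, 0.4]
opening: 0.0398
grip_force: 0.0
```

Run:
```python
from h import *
s,d=snap('wrist','w13.png');print(s['eef_pos'],s['tcp_rot'],s['opening'])
for b in blues(s,d,.024,300): print(b)
x=unproj
h=cv2.cvtColor(d['img'],cv2.COLOR_BGR2HSV);m=cv2.inRange(h,(0,0,120),(180,60,255));m[:, :200]=0;m[:,360:]=0
for c in cv2.findContours(m,0,2)[0]:
    if cv2.contourArea(c)>200: print('grey',cv2.boundingRect(c))
p=s['eef_pos'];print(proj(s,d,[(p[0]-.02,p[1],.054),(p[0]+.02,p[1],.054)]))
```

```text
[ 0.43946853 -0.29164739  0.12595914] [ 7.01359648e-04  3.14579966e-02  9.99504662e-01 -5.76772725e-04] 0.03977654734371689
(array([143., 394.]), 341.5, ((521.225341796875, -373.23675537109375), (12.175436019897461, 19.593671798706055), 68.29762268066406))
(array([277., 222.]), 6193.5, ((437.83575439453125, -289.81842041015625), (32.28626251220703, 75.06275177001953), 85.6929702758789))
(array([116., 234.]), 6914.5, ((433.26251220703125, -373.4732666015625), (74.05239868164062, 38.66801071166992), 3.4357733726501465))
grey (270, 225, 40, 88)
[[277.36095446 224.01759977]
 [283.34434275 313.22409459]]
```

Call:
move_arm(motion=[[[0,0.2,1,0,0,0,4],[0,0,0.8,0,0,0,4],[0,0,0.6,0,0,0,4],[0,0,0,0,0,0,4],[0,0,0,0,0,0,4],[0,0,0,0,0,0,4],[0,0,0,0,0,0,0.5],[0,0,0,0,0,0,0.5],[0,0,0,0,0,0,0.5],[0,0,0,0,0,0,0.5]]], squeeze=80)

```text
time_s: 39.53
eef_pos: [0.4395, -0.2896, 0.1016]
tcp_rot: [0.001, 0.032, 1.0, -0.0]
ft_force: [0.5, -0.5, 1.2]
opening: 0.0106
grip_force: 79.1
```

Call:
move_arm(motion=[[[0,0,0,0,0,0,0.5],[0,0,0,0,0,0,0.5],[0,0,0,0,0,0,0.5]]])

```text
time_s: 39.78
eef_pos: [0.4395, -0.2896, 0.1016]
tcp_rot: [0.001, 0.031, 1.0, -0.0]
ft_force: [1.0, -0.3, 3.0]
opening: 0.0106
grip_force: 79.2
```

Call:
move_arm(motion=[[[0,0,-0.5,0,0,0,0.5],[0,0,-2,0,0,0,0.5],[0,0,-3.5,0,0,0,0.5],[0,0,-3.5,0,0,-5.2,0.5],[0,0,-3.5,0,0,-5.3,0.5],[0,0,-3,0,0,0,0.5],[-1.5,2.2,-1,0,0,0,0.5],[-2.2,3.2,0,0,0,0,0.5],[-2.2,3.2,0,0,0,0,0.5],[-2.2,3.2,0,0,0,0,0.5]]])

```text
time_s: 40.62
eef_pos: [0.5052, -0.161, 0.2702]
tcp_rot: [-0.001, -0.059, 0.998, 0.001]
ft_force: [1.3, -0.8, -4.2]
opening: 0.0101
grip_force: 78.7
```

Call:
move_arm(motion=[[[-2.2,3.2,0,0,0,0,0.5],[-2.2,3.2,0,0,0,0,0.5],[-0.7,1,0,0,0,0,0.5],[0,0,0,0,0,0,0.5],[0,0,0,0,0,0,0.5],[0,0,0,0,0,0,0.5],[0,0,0,0,0,0,0.5],[0,0,0,0,0,0,0.5]]])

```text
time_s: 41.28
eef_pos: [0.5466, -0.0841, 0.2707]
tcp_rot: [-0.0, -0.059, 0.998, -0.0]
ft_force: [0.5, -0.2, -3.9]
opening: 0.0109
grip_force: 78.8
```

```bash
cat >> h.py <<'E'
def delta(s,xy):
    q=s['tcp_rot'];r=R.from_quat([q[1],q[2],q[3],q[0]]).as_matrix();v=np.r_[np.array(xy)-s['eef_pos'][:2],0]
    yx=np.degrees(np.arctan2(-r[1,0],-r[0,0]))
    print('pos',s['eef_pos'].round(4),'tool dx,dy cm',(100*r.T@v)[:2].round(2),'tool -x yaw',yx.round(2))
def refit_tape(s,d):
    "white tape strips / cover check: project known points"
    c,q=np.cos(.1199),np.sin(.1199);return lambda x,y,z:(.5597+c*x-q*y,-.0156+q*x+c*y,z)
E
python3 - <<'E'
from h import *
s,d=snap('wrist','w14.png');delta(s,(.5491,-.0823))
E
```

```text
pos [ 0.5466 -0.0841  0.2707] tool dx,dy cm [-0.27  0.15] tool -x yaw 6.77
```

Call:
move_arm(motion=[[[-0.3,0.1,2.5,0,0,0,0.5],[0,0,3,0,0,0,0.5],[0,0,3,0,0,0,0.5],[0,0,3,0,0,0,0.5],[0,0,2.5,0,0,0,0.5],[0,0,1.5,0,0,0,0.5],[0,0,0,0,0,0,0.5],[0,0,0,0,0,0,0.5],[0,0,0,0,0,0,0.5],[0,0,0,0,0,0,0.5]]])

```text
time_s: 42.17
eef_pos: [0.5515, -0.0821, 0.1184]
tcp_rot: [0.002, -0.06, 0.998, -0.001]
ft_force: [1.1, 0.6, -2.8]
opening: 0.0105
grip_force: 78.7
```

Call:
move_arm(motion=[[[0,0,0,0,0,0,0.5],[0,0,0,0,0,0,0.5],[0,0,0,0,0,0,0.5],[0,0,0,0,0,0,0.5]]])

```text
time_s: 42.5
eef_pos: [0.5503, -0.0815, 0.1165]
tcp_rot: [0.0, -0.06, 0.998, -0.0]
ft_force: [-0.2, 0.6, -3.5]
opening: 0.0104
grip_force: 78.7
```

Run:
```python
from h import *
s,d=snap('wrist','w15.png');delta(s,(.5491,-.0823));print(s['ft_force'],s['opening'])
W=refit_tape(s,d)
# tape edges on leg 1 seen in this view: predicted vs observed along a column/row
h=cv2.cvtColor(d['img'],cv2.COLOR_BGR2HSV)
for y in(-.02,0.02,.06):
    a=proj(s,d,[W(-.075+o,y,.007) for o in np.linspace(-.03,.03,25)])
    v=[int(h[int(round(r)),int(round(c)),2]) if 0<=r<419.5 and 0<=c<559.5 else -1 for c,r in a];print(y,v)
```

```text
pos [ 0.5503 -0.0815  0.1165] tool dx,dy cm [ 0.13 -0.07] tool -x yaw 6.9
[-0.22076886  0.61035471 -3.5171407 ] 0.010395499666415715
-0.02 [41, 41, 37, 35, 39, 41, 34, 230, 243, 241, 244, 242, 245, 241, 241, 243, 246, 41, 46, 46, 52, 49, 42, 49, 46]
0.02 [41, 40, 39, 39, 37, 40, 41, 216, 242, 240, 244, 243, 246, 242, 243, 243, 248, 51, 53, 50, 54, 47, 52, 55, 53]
0.06 [40, 38, 42, 39, 41, 37, 45, 211, 237, 238, 236, 239, 242, 241, 240, 241, 242, 40, 51, 42, 49, 50, 53, 53, 50]
```

Leg 1 of the tape is where predicted to about 1 mm. I'll check leg 2 across and lower.

Call:
move_arm(motion=[[[0.1,-0.1,0.5,0,0,0,0.5],[0,0,0.4,0,0,0,0.5],[0,0,0,0,0,0,0.5],[0,0,0,0,0,0,0.5],[0,0,0,0,0,0,0.5]]])

```text
time_s: 42.97
eef_pos: [0.5489, -0.0825, 0.1065]
tcp_rot: [-0.0, -0.06, 0.998, 0.0]
ft_force: [-0.0, 0.5, -3.8]
opening: 0.0106
grip_force: 78.7
```

Run:
```python
from h import *
s,d=snap('wrist','w16.png');delta(s,(.5491,-.0823));print(s['ft_force'],s['opening'])
W=refit_tape(s,d);h=cv2.cvtColor(d['img'],cv2.COLOR_BGR2HSV)
for x in(-.075,-.07,-.065):
    a=proj(s,d,[W(x,-.065+o,.007) for o in np.linspace(-.03,.03,25)])
    print(x,a[12].round(0),[int(h[int(round(r)),int(round(c)),2]) if 0<=r<419.5 and 0<=c<559.5 else -1 for c,r in a])
for b in blues(s,d,.027,500): print(b)
```

```text
pos [ 0.5489 -0.0825  0.1065] tool dx,dy cm [-0.02  0.02] tool -x yaw 6.89
[-0.04803893  0.46083749 -3.81610439] 0.010645600297361096
-0.075 [281. 128.] [38, 37, 37, 37, 35, 37, 42, 239, 235, 245, 245, 239, 238, 238, 235, 243, 239, 242, 242, 242, 242, 242, 242, 243, 243]
-0.07 [281. 140.] [35, 42, 39, 40, 37, 36, 50, 247, 246, 248, 248, 247, 243, 239, 236, 248, 242, 241, 242, 241, 242, 241, 242, 242, 242]
-0.065 [281. 151.] [41, 41, 40, 37, 39, 42, 46, 244, 243, 242, 244, 246, 244, 243, 246, 243, 243, 242, 243, 244, 243, 245, 243, 243, 244]
(array([276., 223.]), 5503.5, ((529.2788696289062, -85.06004333496094), (40.23339080810547, 34.872528076171875), 6.909659385681152))
```

Call:
move_arm(motion=[[[0,-0.1,0.1,0,0,0,0.5],[0,0,0.1,0,0,0,0.5],[0,0,0,0,0,0,0.5],[0,0,0,0,0,0,0.5]]])

```text
time_s: 43.35
eef_pos: [0.5492, -0.0836, 0.1048]
tcp_rot: [-0.0, -0.06, 0.998, 0.0]
ft_force: [0.5, 0.0, -3.7]
opening: 0.0103
grip_force: 78.7
```

Call:
move_arm(motion=[[[0,0,0.1,0,0,0,0.5],[0,0,0,0,0,0,0.5],[0,0,0,0,0,0,0.5]]])

```text
time_s: 43.6
eef_pos: [0.5494, -0.0836, 0.1046]
tcp_rot: [0.0, -0.06, 0.998, -0.0]
ft_force: [-2.0, -0.4, 0.2]
opening: 0.0102
grip_force: 79.2
```

Call:
move_arm(motion=[[[0,0,0,0,0,0,2],[0,0,0,0,0,0,3],[0,0,0,0,0,0,4],[0,0,-0.5,0,0,0,4],[0,0,-2,0,0,0,4],[0,0,-3.5,0,0,0,4],[0,0,-3.5,0,0,0,4],[0,0,-3.5,0,0,0,4],[0,0,-3.5,0,0,0,4],[0,0,-3.5,0,0,0,4]]])

```text
time_s: 44.43
eef_pos: [0.549, -0.0835, 0.3063]
tcp_rot: [0.001, -0.06, 0.998, -0.0]
ft_force: [0.5, -0.4, -0.3]
opening: 0.0401
grip_force: 0.0
```

Call:
move_arm(motion=[[[0.6,-2,0,0,0,0,4],[1,-3.3,0,0,0,0,4],[1,-3.3,0,0,0,0,4],[1,-3.3,0,0,0,0,4],[1,-3.3,0,0,0,0,4],[1,-3.3,0,0,0,0,4],[1,-3.3,0,0,0,0,4],[1,-3.3,0,0,0,0,4],[0.5,-1.7,0,0,0,0,4],[0,0,0,0,0,6.7,4]]])

```text
time_s: 45.27
eef_pos: [0.4997, -0.3637, 0.3035]
tcp_rot: [-0.0, 0.002, 1.0, -0.001]
ft_force: [0.1, 0.5, 0.7]
opening: 0.04
grip_force: 0.0
```

Call:
move_arm(motion=[[[0,0,0,0,0,0,4],[0,0,0,0,0,0,4],[0,0,0,0,0,0,4],[0,0,0,0,0,0,4],[0,0,0,0,0,0,4],[0,0,0,0,0,0,4],[0,0,0,0,0,0,4]]])

```text
time_s: 45.85
eef_pos: [0.5012, -0.3588, 0.3041]
tcp_rot: [0.0, -0.002, 1.0, -0.0]
ft_force: [-0.2, -0.4, 0.2]
opening: 0.04
grip_force: 0.0
```

Run:
```python
from h import *
s,d=snap('wrist','w17.png')
B=blues(s,d,.024,200)
for b in B: print(b)
delta(s,(.545,-.377))
```

```text
(array([542., 231.]), 1877.0, ((550.0521850585938, -97.71895599365234), (83.20079040527344, 30.86223030090332), 11.29942798614502))
(array([250., 215.]), 2173.0, ((546.1593017578125, -378.1289367675781), (73.32012939453125, 31.049652099609375), 0.2934474050998688))
(array([257., 109.]), 2748.5, ((434.5521545410156, -377.4976806640625), (72.40383911132812, 31.698387145996094), 3.4515817165374756))
pos [ 0.5012 -0.3588  0.3041] tool dx,dy cm [-4.37 -1.84] tool -x yaw 0.26
```

Call:
move_arm(motion=[[[-2.2,-1,0,0,0,0,4],[-2.2,-0.9,1,0,0,0,4],[0,0,3.5,0,0,0,4],[0,0,3.5,0,0,0,4],[0,0,3.5,0,0,0,4],[0,0,3.5,0,0,0,4],[0,0,1.5,0,0,0,4],[0,0,0,0,0,0,4],[0,0,0,0,0,0,4],[0,0,0,0,0,0,4]]])

```text
time_s: 46.73
eef_pos: [0.5459, -0.3788, 0.141]
tcp_rot: [0.001, -0.002, 1.0, -0.001]
ft_force: [-0.6, -0.2, 0.3]
opening: 0.04
grip_force: 0.0
```

Call:
move_arm(motion=[[[0,0,0,0,0,0,4],[0,0,0,0,0,0,4],[0,0,0,0,0,0,4],[0,0,0,0,0,0,4]]])

```text
time_s: 47.07
eef_pos: [0.5456, -0.3786, 0.1404]
tcp_rot: [0.001, -0.002, 1.0, -0.001]
ft_force: [-0.5, 0.6, 0.6]
opening: 0.0403
grip_force: 0.0
```

```bash
cat >> h.py <<'E'
def finchk(s,d):
    h=cv2.cvtColor(d['img'],cv2.COLOR_BGR2HSV);m=cv2.inRange(h,(0,0,120),(180,60,255));m[:, :200]=0;m[:,360:]=0
    for c in cv2.findContours(m,0,2)[0]:
        if cv2.contourArea(c)>200: print('grey',cv2.boundingRect(c))
    p=s['eef_pos'];print('fin pred (top)',proj(s,d,[(p[0]-.02,p[1],.054),(p[0]+.02,p[1],.054)]).round(0).tolist())
E
python3 - <<'E'
from h import *
s,d=snap('wrist','w18.png');finchk(s,d);delta(s,(.546,-.378))
for b in blues(s,d,.024,300): print(b)
E
```

```text
grey (269, 223, 26, 79)
grey (271, 0, 32, 40)
fin pred (top) [[281.0, 214.0], [281.0, 297.0]]
pos [ 0.5456 -0.3786  0.1404] tool dx,dy cm [-0.04  0.06] tool -x yaw 0.19
(array([278., 224.]), 5286.0, ((546.5548095703125, -378.0866394042969), (74.32766723632812, 32.29329299926758), 0.2683130204677582))
(array([284.,  50.]), 4542.5, ((452.62945556640625, -376.6890869140625), (39.5405387878418, 32.45016098022461), 3.103107213973999))
```

Call:
move_arm(motion=[[[-0.2,0,1.5,0,0,0,4],[0,0,1.5,0,0,0,4],[0,0,0.8,0,0,0,4],[0,0,0,0,0,0,4],[0,0,0,0,0,0,4],[0,0,0,0,0,0,4],[0,0,0,0,0,0,4],[0,0,0,0,0,0,0.5],[0,0,0,0,0,0,0.5],[0,0,0,0,0,0,0.5]]])

```text
time_s: 47.95
eef_pos: [0.5474, -0.3783, 0.1019]
tcp_rot: [0.001, -0.002, 1.0, -0.0]
ft_force: [0.5, 2.6, 7.3]
opening: 0.0107
grip_force: 80.1
```

Call:
move_arm(motion=[[[0,0,0,0,0,0,0.5],[0,0,0,0,0,0,0.5],[0,0,0,0,0,0,0.5],[0,0,0,0,0,0,0.5]]])

```text
time_s: 48.28
eef_pos: [0.5474, -0.3783, 0.1019]
tcp_rot: [0.001, -0.002, 1.0, -0.0]
ft_force: [-0.7, 2.0, 4.5]
opening: 0.0105
grip_force: 79.2
```

Call:
move_arm(motion=[[[0,0,-0.5,0,0,0,0.5],[0,0,-2,0,0,0,0.5],[0,0,-3.5,0,0,0,0.5],[0,0,-3.5,0,0,0,0.5],[0,0,-3.5,0,0,-6.7,0.5],[0,0,-3.5,0,0,0,0.5],[0,0,-2,0,0,0,0.5],[-1.4,3.2,0,0,0,0,0.5],[-1.4,3.3,0,0,0,0,0.5],[-1.4,3.3,0,0,0,0,0.5]]])

```text
time_s: 49.12
eef_pos: [0.5765, -0.2754, 0.284]
tcp_rot: [-0.001, -0.059, 0.998, 0.001]
ft_force: [0.3, 0.5, -5.3]
opening: 0.0106
grip_force: 78.9
```

Call:
move_arm(motion=[[[-1.4,3.3,0,0,0,0,0.5],[-1.4,3.3,0,0,0,0,0.5],[-1.4,3.3,0,0,0,0,0.5],[-1.4,3.3,0,0,0,0,0.5],[-1.4,3.3,0,0,0,0,0.5],[-1.2,2.8,0,0,0,0,0.5],[0,0,0,0,0,0,0.5],[0,0,0,0,0,0,0.5],[0,0,0,0,0,0,0.5],[0,0,0,0,0,0,0.5]]])

```text
time_s: 49.95
eef_pos: [0.6347, -0.0755, 0.2845]
tcp_rot: [-0.001, -0.059, 0.998, -0.0]
ft_force: [-0.3, -0.3, -5.2]
opening: 0.0103
grip_force: 79.2
```

Call:
move_arm(motion=[[[0,0,0,0,0,0,0.5],[0,0,0,0,0,0,0.5],[0,0,0,0,0,0,0.5],[0,0,0,0,0,0,0.5]]])

```text
time_s: 50.28
eef_pos: [0.6351, -0.0751, 0.286]
tcp_rot: [0.0, -0.06, 0.998, -0.0]
ft_force: [0.9, -1.7, -5.1]
opening: 0.0105
grip_force: 79.2
```

Run:
```python
from h import *
s,d=snap('wrist','w19.png');delta(s,(.636,-.0729));print(s['opening'],s['grip_force'])
for b in blues(s,d,.027,300): print(b)
```

```text
pos [ 0.6351 -0.0751  0.286 ] tool dx,dy cm [-0.12  0.21] tool -x yaw 6.83
0.010483874466859956 79.19197082519531
(array([ 18., 372.]), 356.5, ((860.69384765625, -327.0498046875), (16.905319213867188, 45.21311950683594), 34.80345153808594))
(array([293., 365.]), 358.5, ((821.2385864257812, -37.82941818237305), (26.589452743530273, 19.598426818847656), 7.828911781311035))
(array([ 20., 334.]), 752.0, ((830.21484375, -319.502685546875), (36.40689468383789, 44.97883987426758), 85.84825134277344))
(array([ 35., 267.]), 3847.0, ((745.2197265625, -301.9076843261719), (59.19767379760742, 80.10057830810547), 85.8482666015625))
(array([280., 218.]), 5340.5, ((668.7600708007812, -70.80018615722656), (87.69207000732422, 76.26101684570312), 6.643239974975586))
(array([279.,  79.]), 3755.5, ((549.6734619140625, -83.75782775878906), (75.30451202392578, 35.902828216552734), 6.3393683433532715))
```

Call:
move_arm(motion=[[[-0.1,0.2,2.5,0,0,0,0.5],[0,0,3,0,0,0,0.5],[0,0,3,0,0,0,0.5],[0,0,3,0,0,0,0.5],[0,0,3,0,0,0,0.5],[0,0,2.2,0,0,0,0.5],[0,0,0,0,0,0,0.5],[0,0,0,0,0,0,0.5],[0,0,0,0,0,0,0.5],[0,0,0,0,0,0,0.5]]])

```text
time_s: 51.17
eef_pos: [0.6379, -0.0728, 0.1223]
tcp_rot: [0.003, -0.06, 0.998, -0.001]
ft_force: [0.4, -0.6, -4.8]
opening: 0.0107
grip_force: 79.1
```

Call:
move_arm(motion=[[[0,0,0,0,0,0,0.5],[0,0,0,0,0,0,0.5],[0,0,0,0,0,0,0.5],[0,0,0,0,0,0,0.5]]])

```text
time_s: 51.5
eef_pos: [0.6364, -0.0724, 0.1197]
tcp_rot: [0.001, -0.06, 0.998, -0.0]
ft_force: [0.7, -0.6, -4.2]
opening: 0.0108
grip_force: 79.1
```

Run:
```python
from h import *
s,d=snap('wrist','w20.png');delta(s,(.636,-.0729));print(s['opening'],s['ft_force'])
W=refit_tape(s,d);h=cv2.cvtColor(d['img'],cv2.COLOR_BGR2HSV)
for x in(.02,.024,.028):
    a=proj(s,d,[W(x,-.065+o,.007) for o in np.linspace(-.03,.03,25)])
    print(x,[int(h[int(round(r)),int(round(c)),2]) if 0<=r<419.5 and 0<=c<559.5 else -1 for c,r in a])
```

```text
pos [ 0.6364 -0.0724  0.1197] tool dx,dy cm [ 0.04 -0.05] tool -x yaw 6.89
0.010779151978921752 [ 0.6842889  -0.59574368 -4.24136794]
0.02 [50, 49, 49, 49, 141, 191, 194, 195, 198, 196, 198, 197, 198, 198, 198, 201, 198, 201, 193, 64, 55, 56, 57, 59, 52]
0.024 [51, 47, 51, 49, 48, 51, 62, 254, 253, 253, 253, 253, 252, 253, 253, 253, 246, 56, 57, 54, 55, 58, 58, 56, 60]
0.028 [34, 34, 36, 47, 33, 30, 40, 216, 211, 208, 203, 209, 250, 253, 253, 253, 246, 57, 56, 56, 56, 56, 61, 61, 64]
```

Call:
move_arm(motion=[[[0,-0.05,0.6,0,0,0,0.5],[0,0,0.5,0,0,0,0.5],[0,0,0.2,0,0,0,0.5],[0,0,0,0,0,0,0.5],[0,0,0,0,0,0,0.5],[0,0,0,0,0,0,0.5],[0,0,0,0,0,0,0.5]]])

```text
time_s: 52.13
eef_pos: [0.6359, -0.0728, 0.1056]
tcp_rot: [-0.0, -0.06, 0.998, 0.0]
ft_force: [-0.6, -0.8, -4.7]
opening: 0.0107
grip_force: 79.2
```

Call:
move_arm(motion=[[[0,0,0.1,0,0,0,0.5],[0,0,0,0,0,0,0.5],[0,0,0,0,0,0,0.5]]])

```text
time_s: 52.38
eef_pos: [0.6361, -0.0728, 0.105]
tcp_rot: [0.0, -0.06, 0.998, -0.0]
ft_force: [0.9, -0.1, -4.8]
opening: 0.0101
grip_force: 79.2
```

Call:
move_arm(motion=[[[0,0,0.1,0,0,0,0.5],[0,0,0,0,0,0,0.5],[0,0,0,0,0,0,0.5]]])

```text
time_s: 52.63
eef_pos: [0.6361, -0.0728, 0.105]
tcp_rot: [0.0, -0.06, 0.998, -0.0]
ft_force: [-2.6, 1.0, 1.7]
opening: 0.0107
grip_force: 80.0
```

Call:
move_arm(motion=[[[0,0,0,0,0,0,2],[0,0,0,0,0,0,3],[0,0,0,0,0,0,4],[0,0,-0.5,0,0,0,4],[0,0,-2,0,0,0,4],[0,0,-3.5,0,0,0,4],[0,0,-3.5,0,0,0,4],[0,0,-3.5,0,0,0,4],[0,0,-3.5,0,0,0,4],[0,0,-3.5,0,0,0,4]]])

```text
time_s: 53.47
eef_pos: [0.6359, -0.0728, 0.3064]
tcp_rot: [0.001, -0.06, 0.998, -0.0]
ft_force: [1.1, -0.4, 0.1]
opening: 0.0405
grip_force: 0.0
```

Call:
move_arm(motion=[[[1.7,-2,0,0,0,0,4],[2.3,-2.7,0,0,0,0,4],[2.3,-2.7,0,0,0,0,4],[2.3,-2.7,0,0,0,0,4],[2.3,-2.7,0,0,0,0,4],[2.3,-2.7,0,0,0,0,4],[2.3,-2.7,0,0,0,0,4],[2.3,-2.7,0,0,0,0,4],[2.3,-2.7,0,0,0,0,4],[1.7,-2.2,0,0,0,3.4,4]]])

```text
time_s: 54.3
eef_pos: [0.4489, -0.3572, 0.3047]
tcp_rot: [0.0, -0.029, 1.0, -0.001]
ft_force: [0.7, 0.3, -0.3]
opening: 0.04
grip_force: 0.0
```

Call:
move_arm(motion=[[[0,0,0,0,0,0,4],[0,0,0,0,0,0,4],[0,0,0,0,0,0,4],[0,0,0,0,0,0,4],[0,0,0,0,0,0,4],[0,0,0,0,0,0,4],[0,0,0,0,0,0,4]]])

```text
time_s: 54.88
eef_pos: [0.4511, -0.3543, 0.304]
tcp_rot: [0.0, -0.031, 1.0, -0.0]
ft_force: [0.2, -0.7, -0.3]
opening: 0.0399
grip_force: 0.0
```

Run:
```python
from h import *
s,d=snap('wrist','w21.png')
for b in blues(s,d,.024,200): print(b)
delta(s,(.4345,-.3775))
```

```text
(array([530., 306.]), 2953.5, ((567.7086791992188, -85.53828430175781), (124.60575103759766, 47.410953521728516), 7.386767387390137))
(array([248., 153.]), 2455.0, ((433.8467102050781, -377.69622802734375), (71.72724151611328, 30.901554107666016), 3.349799871444702))
pos [ 0.4511 -0.3543  0.304 ] tool dx,dy cm [ 1.81 -2.21] tool -x yaw 3.59
```

Call:
move_arm(motion=[[[0.9,-1.1,0,0,0,0,4],[0.9,-1.1,1,0,0,0,4],[0,0,3.5,0,0,0,4],[0,0,3.5,0,0,0,4],[0,0,3.5,0,0,0,4],[0,0,3.5,0,0,0,4],[0,0,1.5,0,0,0,4],[0,0,0,0,0,0,4],[0,0,0,0,0,0,4],[0,0,0,0,0,0,4]]])

```text
time_s: 55.77
eef_pos: [0.434, -0.3794, 0.1403]
tcp_rot: [0.001, -0.03, 1.0, -0.001]
ft_force: [-0.1, -1.1, 0.9]
opening: 0.04
grip_force: 0.0
```

Call:
move_arm(motion=[[[0,0,0,0,0,0,4],[0,0,0,0,0,0,4],[0,0,0,0,0,0,4],[0,0,0,0,0,0,4]]])

```text
time_s: 56.1
eef_pos: [0.4345, -0.3787, 0.1403]
tcp_rot: [0.001, -0.031, 1.0, -0.001]
ft_force: [0.3, -0.2, -0.5]
opening: 0.0399
grip_force: 0.0
```

Run:
```python
from h import *
s,d=snap('wrist','w22.png');finchk(s,d);delta(s,(.434,-.3777))
for b in blues(s,d,.024,300): print(b)
```

```text
grey (271, 216, 26, 82)
fin pred (top) [[284.0, 214.0], [278.0, 297.0]]
pos [ 0.4345 -0.3787  0.1403] tool dx,dy cm [0.04 0.1 ] tool -x yaw 3.5
(array([282., 202.]), 5331.5, ((433.13470458984375, -377.7519226074219), (75.0194320678711, 32.24784851074219), 3.392059803009033))
```

Call:
move_arm(motion=[[[0,0.1,1.5,0,0,0,4],[0,0,1.5,0,0,0,4],[0,0,0.8,0,0,0,4],[0,0,0,0,0,0,4],[0,0,0,0,0,0,4],[0,0,0,0,0,0,4],[0,0,0,0,0,0,4],[0,0,0,0,0,0,0.5],[0,0,0,0,0,0,0.5],[0,0,0,0,0,0,0.5]]])

```text
time_s: 56.98
eef_pos: [0.4343, -0.3776, 0.1019]
tcp_rot: [0.001, -0.03, 1.0, -0.001]
ft_force: [0.5, -0.8, 5.8]
opening: 0.0104
grip_force: 81.7
```

Call:
move_arm(motion=[[[0,0,0,0,0,0,0.5],[0,0,0,0,0,0,0.5],[0,0,0,0,0,0,0.5],[0,0,0,0,0,0,0.5]]])

```text
time_s: 57.32
eef_pos: [0.4343, -0.3776, 0.1019]
tcp_rot: [0.001, -0.03, 1.0, -0.001]
ft_force: [-0.3, -0.3, 5.7]
opening: 0.0106
grip_force: 81.1
```

Call:
move_arm(motion=[[[0,0,-0.5,0,0,0,0.5],[0,0,-2,0,0,0,0.5],[0,0,-3.5,0,0,0,0.5],[0,0,-3.5,0,0,6,0.5],[0,0,-3.5,0,0,6.7,0.5],[0,0,-3.5,0,0,6.7,0.5],[0,0,-2,0,0,6.7,0.5],[0,0,0,0,0,6.7,0.5],[0,0,0,0,0,6.7,0.5],[0,0,0,0,0,6.7,0.5]]])

```text
time_s: 58.15
eef_pos: [0.4335, -0.3767, 0.2847]
tcp_rot: [-0.001, 0.367, 0.93, 0.001]
ft_force: [0.4, -0.0, -3.1]
opening: 0.0103
grip_force: 80.0
```

Call:
move_arm(motion=[[[0,0,0,0,0,6.7,0.5],[0,0,0,0,0,6.7,0.5],[0,0,0,0,0,6.7,0.5],[0,0,0,0,0,6.7,0.5],[0,0,0,0,0,6.7,0.5],[0,0,0,0,0,6.9,0.5],[0,0,0,0,0,0,0.5],[0,0,0,0,0,0,0.5],[0,0,0,0,0,0,0.5]]])

```text
time_s: 58.9
eef_pos: [0.4336, -0.3768, 0.2847]
tcp_rot: [-0.001, 0.662, 0.749, 0.0]
ft_force: [0.7, -0.6, -2.6]
opening: 0.0107
grip_force: 80.0
```

Run:
```python
from h import *
s=env.read_state();delta(s,(.4782,.0249));print(s['opening'],s['ft_force'],s['qpos'].round(2))
```

```text
pos [ 0.4336 -0.3768  0.2847] tool dx,dy cm [39.32  9.35] tool -x yaw -82.96
0.010668990232012057 [ 0.74416779 -0.61913574 -2.58105387] [-0.83  0.18  0.2   1.6  -0.    0.62]
```

Call:
move_arm(motion=[[[2.3,0.5,0,0,0,0,0.5],[3.5,0.8,0,0,0,0,0.5],[3.5,0.8,0,0,0,0,0.5],[3.5,0.8,0,0,0,0,0.5],[3.5,0.8,0,0,0,0,0.5],[3.5,0.8,0,0,0,0,0.5],[3.5,0.9,0,0,0,0,0.5],[3.5,0.9,0,0,0,0,0.5],[3.5,0.9,0,0,0,0,0.5],[3.5,0.9,0,0,0,0,0.5]]])

```text
time_s: 59.73
eef_pos: [0.4734, -0.0301, 0.2859]
tcp_rot: [0.0, 0.663, 0.749, 0.0]
ft_force: [1.0, -0.6, -3.2]
opening: 0.0109
grip_force: 80.0
```

Call:
move_arm(motion=[[[3.5,0.8,0,0,0,0,0.5],[2,0.5,0,0,0,0,0.5],[0,0,0,0,0,0,0.5],[0,0,0,0,0,0,0.5],[0,0,0,0,0,0,0.5],[0,0,0,0,0,0,0.5],[0,0,0,0,0,0,0.5],[0,0,0,0,0,0,0.5],[0,0,0,0,0,0,0.5],[0,0,0,0,0,0,0.5]]])

```text
time_s: 60.57
eef_pos: [0.48, 0.0237, 0.2859]
tcp_rot: [-0.0, 0.664, 0.748, -0.0]
ft_force: [0.6, -0.4, -3.0]
opening: 0.0105
grip_force: 79.9
```

Run:
```python
from h import *
s=env.read_state();delta(s,(.4782,.0249));print(s['opening'],s['ft_force'])
```

```text
pos [0.48   0.0237 0.2859] tool dx,dy cm [ 0.14 -0.17] tool -x yaw -83.16
0.010472606883322834 [ 0.55760301 -0.38338629 -3.04051231]
```

Call:
move_arm(motion=[[[0.1,-0.2,2.5,0,0,0,0.5],[0,0,3,0,0,0,0.5],[0,0,3,0,0,0,0.5],[0,0,3,0,0,0,0.5],[0,0,3,0,0,0,0.5],[0,0,2.2,0,0,0,0.5],[0,0,0,0,0,0,0.5],[0,0,0,0,0,0,0.5],[0,0,0,0,0,0,0.5],[0,0,0,0,0,0,0.5]]])

```text
time_s: 61.4
eef_pos: [0.4798, 0.0248, 0.1216]
tcp_rot: [0.002, 0.663, 0.748, 0.001]
ft_force: [0.3, 0.7, -2.5]
opening: 0.0106
grip_force: 79.8
```

Call:
move_arm(motion=[[[0,0,0,0,0,0,0.5],[0,0,0,0,0,0,0.5],[0,0,0,0,0,0,0.5],[0,0,0,0,0,0,0.5]]])

```text
time_s: 61.73
eef_pos: [0.4783, 0.025, 0.1196]
tcp_rot: [0.0, 0.663, 0.748, 0.0]
ft_force: [0.4, 0.2, -3.2]
opening: 0.0107
grip_force: 79.8
```

Run:
```python
from h import *
s,d=snap('wrist','w23.png');delta(s,(.4782,.0249));print(s['opening'],s['ft_force'])
W=refit_tape(s,d);h=cv2.cvtColor(d['img'],cv2.COLOR_BGR2HSV)
for y in(.09,.1,.11):
    a=proj(s,d,[W(-.075+o,y,.007) for o in np.linspace(-.03,.03,25)])
    print(y,[int(h[int(round(r)),int(round(c)),2]) if 0<=r<419.5 and 0<=c<559.5 else -1 for c,r in a])
for b in blues(s,d,.033,500): print(b)
```

```text
pos [0.4783 0.025  0.1196] tool dx,dy cm [-0.01 -0.02] tool -x yaw -83.1
0.01065925408724517 [ 0.4113523   0.20269028 -3.15294688]
0.09 [34, 42, 38, 41, 37, 30, 35, 209, 234, 235, 231, 234, 233, 236, 237, 232, 236, 41, 33, 38, 34, 40, 39, 36, 39]
0.1 [41, 35, 32, 41, 38, 39, 40, 231, 234, 237, 232, 237, 239, 237, 236, 235, 237, 38, 38, 41, 31, 41, 44, 42, 40]
0.11 [35, 38, 37, 38, 45, 37, 38, 199, 238, 238, 235, 236, 239, 240, 239, 237, 240, 50, 44, 37, 41, 41, 39, 36, 41]
(array([277., 219.]), 5528.5, ((477.4779357910156, 43.816246032714844), (36.768943786621094, 41.654502868652344), 6.947000026702881))
```

Call:
move_arm(motion=[[[0,0,0.6,0,0,0,0.5],[0,0,0.5,0,0,0,0.5],[0,0,0.3,0,0,0,0.5],[0,0,0,0,0,0,0.5],[0,0,0,0,0,0,0.5],[0,0,0,0,0,0,0.5],[0,0,0,0,0,0,0.5]]])

```text
time_s: 62.37
eef_pos: [0.4777, 0.0251, 0.1049]
tcp_rot: [-0.0, 0.663, 0.748, -0.0]
ft_force: [-1.9, 0.8, 0.3]
opening: 0.0102
grip_force: 80.5
```

Call:
move_arm(motion=[[[0,0,0.1,0,0,0,0.5],[0,0,0,0,0,0,0.5],[0,0,0,0,0,0,0.5]]])

```text
time_s: 62.62
eef_pos: [0.4777, 0.0251, 0.1048]
tcp_rot: [-0.0, 0.663, 0.748, -0.0]
ft_force: [-5.1, 0.5, 5.9]
opening: 0.0103
grip_force: 81.4
```

Contact. I'll release, retreat and check everything.

Call:
move_arm(motion=[[[0,0,-0.1,0,0,0,1.3],[0,0,0,0,0,0,3],[0,0,0,0,0,0,4],[0,0,-0.5,0,0,0,4],[0,0,-2,0,0,0,4],[0,0,-3.5,0,0,0,4],[0,0,-3.5,0,0,0,4],[0,0,-3.5,0,0,0,4],[0,0,-3.5,0,0,0,4],[0,0,-3.5,0,0,0,4]]])

```text
time_s: 63.45
eef_pos: [0.4778, 0.0251, 0.307]
tcp_rot: [0.0, 0.663, 0.748, 0.0]
ft_force: [0.5, -0.6, -0.4]
opening: 0.0401
grip_force: 0.0
```

Call:
move_arm(motion=[[[0,0,-3.5,0,0,0,4],[0,0,-3.5,0,0,0,4],[2,2,0,0,0,0,4],[2,2,0,0,0,0,4],[2,2,0,0,0,0,4],[0,0,0,0,0,0,4],[0,0,0,0,0,0,4],[0,0,0,0,0,0,4],[0,0,0,0,0,0,4],[0,0,0,0,0,0,4]]])

```text
time_s: 64.28
eef_pos: [0.5298, 0.0911, 0.3754]
tcp_rot: [0.0, 0.664, 0.748, 0.0]
ft_force: [-0.1, -0.8, -0.2]
opening: 0.04
grip_force: 0.0
```

Call:
move_arm(motion=[[[0,0,0,0,0,0,4],[0,0,0,0,0,0,4],[0,0,0,0,0,0,4],[0,0,0,0,0,0,4],[0,0,0,0,0,0,4]]])

```text
time_s: 64.7
eef_pos: [0.5302, 0.0917, 0.375]
tcp_rot: [0.0, 0.663, 0.748, 0.0]
ft_force: [0.3, 0.8, -0.8]
opening: 0.0403
grip_force: 0.0
```

Run:
```python
from h import *
s,d=snap('wrist','w24.png');_,e=snap('side','s24.png');_,g=snap('scene','g24.png')
print(s['eef_pos'])
c,q=np.cos(.1199),np.sin(.1199)
for b in blues(s,d,.027,300):
    (x,y),wh,an=b[2];x=x/1000-.5597;y=y/1000+.0156;print(b[0],b[1],'local mm',np.round([1000*(c*x+q*y),1000*(-q*x+c*y)],1),np.round(wh,1),round(an-6.87,1))
top=cv2.resize(d['img'],(400,300));b=cv2.resize(g['img'][120:345,120:420],(400,300),interpolation=cv2.INTER_CUBIC)
f=cv2.resize(e['img'][130:355,120:420],(400,300),interpolation=cv2.INTER_CUBIC)
cv2.imwrite('pics/fin.png',np.vstack([np.hstack([top,b]),np.hstack([f,np.zeros_like(f)])]))
```

```text
[0.53023543 0.09169481 0.3749881 ]
[528. 347.] 300.5 local mm [ 305.1 -118.9] [13.8 65.2] 50.8
[326. 308.] 404.5 local mm [ 41.7 -60.7] [21.5 44.8] 1.5
[279. 300.] 1250.5 local mm [-18.  -60.9] [76.  44.6] 0.1
[514. 274.] 1887.0 local mm [268.3 -29. ] [39.8 98.9] -6.8
[230. 220.] 1904.5 local mm [-74.6  52.5] [37.7 79.3] 0.3
```

View pics/fin.png

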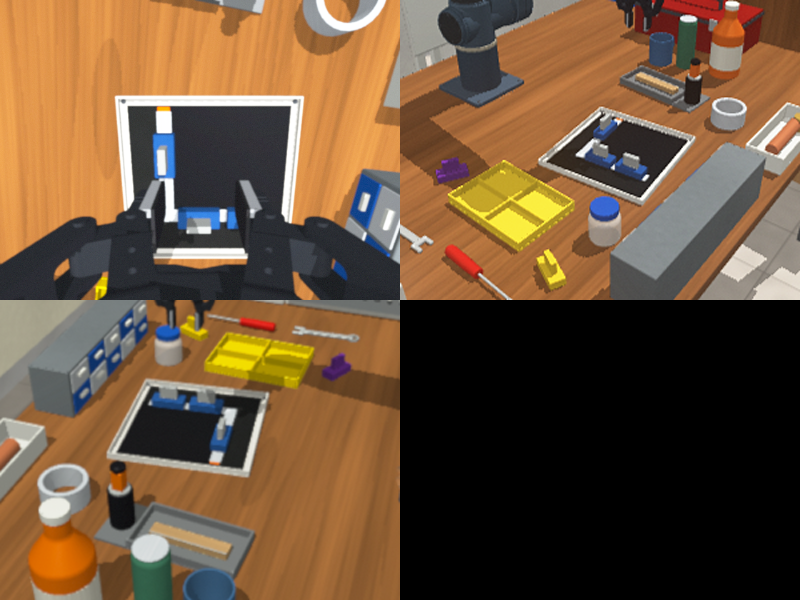

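The final view shows all three weights on the tape, the bin empty, the straightedge in the trough and the burnisher upright in its socket. The bystanders have not moved. I'll hand it in.

```bash
python3 -c "
from plant import env
print(env.hand_in())"
```

```text
the job is handed in; nothing more can be done
None
```

The job is handed in: the straightedge is in the trough, the tape was burnished in one pass with the burnisher hung back upright in its socket, and all three weights from the bin lie on the tape; the judge's result was not shown.

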